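# Lock the rocking mixer's platform level

## Task

Lock the rocking mixer's spring-raised platform level, ready for loading: take the lock bar by its red handle, lay it across the platform near the raised edge, press the platform gently down with it, and slide the bar under both yellow hooks until it is fully home. Then let go, so that the bar alone holds the platform level; do not force the mechanism and leave the other things on the bench alone.

Things in the scene. Friction and masses are not known exactly. Their poses are not given: they have to be found in the camera images.
- mixer: Rocking mixer, fixed. Origin: underside centre of its dark 260 x 260 x 12 mm base plate; +x from the platform's raised edge to its hinge, y along the hinge, z up. All above the plate (white housing 200 x 150, platform, hooks) stands on screw feet reset every time: true heights are 0 to 20 mm above those given here, all alike, NOT in the measured poses: feel for them.
- platform (a joint): Tilt (rad) of the aluminium platform, 225 x 166 mm, hinged at mixer x +110, free edge (red) at x -115, y +-83. 0 is level; grows as the free edge rises. A damped spring holds it at 0.22; a firm stop is at -0.012. When level its top is 75 mm (+ feet) over the mixer's origin. Pressing at x -85 takes about 3 N to start, 6 N at level, then the stop (more if fast). Over 30 N forces it.
- press_spot (a point): Point on the mixer's axis at x -85, y 0, z 75 mm from its origin (axes as the mixer's; its height leaves out the feet): where the middle of the bar's underside is to come down on the platform and press it level, in front of the hooks' mouths. While tilted up 0.22 the platform is about 43 mm higher here.
- home_spot (a point): As press_spot but at x -35: where the bar's underside centre is when fully home. Two yellow hooks at y +-92 to +-112 beside the platform open to -x: flat square-edged jaws from x -53, back faces at x -23. Jaw undersides are 15 mm above the level platform, jaws 10 mm thick: the 14 mm bar enters only with the platform pressed level or a little below.
- bar_handle (a point): Loose lock bar, about 0.28 kg: flat steel 224 mm long (y), 24 wide (x), 14 thick, yellow ends, with an upright red square handle 24 x 24 x 50 mm tall in the middle of its top. It lies flat on the bench left of the mixer. This point is the handle's centre, 39 mm above the bar's underside, 25 mm above its upper face. The bar is the same either way round.
- amber_a: Bystander: amber bottle with blue cap, 64 mm across, 125 mm tall; origin at its foot.
- amber_b: Bystander: amber jar with black cap, 52 mm across, 95 mm tall; origin at its foot.
- wash: Bystander: white bottle, 60 mm across, 150 mm tall; origin at its foot.
- beaker: Bystander: glass beaker, 66 mm across, 75 mm tall; origin at its foot.
- dish: Bystander: white dish, 84 mm across, 22 mm tall; origin at its foot.
- vial: Bystander: small clear jar with orange cap, 32 mm across, 55 mm tall; origin at its foot.
There are look-alikes about, which are no part of the job. Of the things like the part that bears bar_handle, leave any that is pink or turquoise; of the rest the larger one is meant.

How it is judged (in metres and radians):
On the way, in this order (a step that is already met when the one before it is completed fails the run):
1. the lock bar presses the platform down level, still in front of the hooks' backs (value of joint platform below 0.03 rad and contact force between bar and mixer above 2 N and x of bar_handle in the frame of mixer below -0.045 m), for 0.1 s.
2. the bar is home under both hooks (value of joint platform below 0.03 rad and x of bar_handle in the frame of mixer above -0.041 m), for 0.2 s.
At the end, for the whole second after the job is handed in: The bar lies under both hooks, against their backs (its centre within 6 mm of home along the slide, within 12 mm of the middle sideways, square to 0.08 rad), and alone holds the platform level within 0.03 rad and at rest (all of step 2 and value of joint platform above -0.03 rad and x of bar_handle in the frame of mixer below -0.027 m and y of bar_handle in the frame of mixer between -0.012 and 0.012 m and angle between the y axis of bar_handle and the y axis of mixer, either way round below 0.08 rad and velocity of joint platform between -0.02 and 0.02 rad/s); the robot touches nothing.
It fails at once if the mechanism is forced: the bar presses on the mixer with more than 30 N (contact force between bar and mixer above 30 N).
It fails at once if the robot itself pushes on the mixer with more than 20 N (contact force between any of the fingers, the arm and mixer above 20 N).
It fails at once if a bystander is moved more than 30 mm or toppled (distance of any of amber_a, amber_b, wash, beaker, dish, vial from where it was at the start of the episode above 0.03 m or angle between any of amber_a, amber_b, wash, beaker, vial's own z axis and vertical above 0.5 rad).
It also fails if it takes over 51 s, if anything falls off the work surface, if the arm or the gripper's body presses on something with over 40 N, if the wrist force passes 120 N, or if a joint passes its speed limit or range.

## Robot

A 6-joint arm with a two-finger parallel gripper is mounted at the origin on the work surface. World frame = base frame: x ahead of the robot, y to its left, z up, the work surface at z = 0. Lengths are in mm, angles in rad, forces in N, time in s.
With the tool pointing down it reaches from about 350 to 850 mm from the base axis. Payload 8.1 kg.
Tool frame: the origin (TCP) lies between the finger pads; the fingertips stand bot.tip_extent ahead of it and the grasp point (between the pads) lies 2 mm behind it (bot.tip_extent is the distance from the TCP to the fingertips, in mm); z points along the fingers, y is the line along which they close (so a half turn about z gives the same grasp; the last joint's range is limited). The gripper opens to 93 mm and grips with 3 to 60 N. Pads are 15 mm wide; open, the fingers measure 128 mm over their backs; the gripper's body (75 mm by 188 mm) begins 65 mm behind the grasp point.
Start: joints at [-1.396, 0.13, 1.488, -0, 1.523, -0.085], TCP at [154.153, -579.864, 203.935] pointing down, gripper open.
Joint ranges: [-2.96, 2.96], [-0.89, 2.26], [0.02, 2.5], [-1.34, 4.48], [0, 2.73], [-2.66, 2.66]. Speed limits (rad/s): [2.39, 2.39, 2.79, 3.14, 3.14, 3.14].

## Interface

Orientations are given as a 3x3 rotation matrix whose columns are the frame's x, y, z axes.
In Python, from cell import bot gives the robot as it stands.
- The arm moves only by the tool servo_tool, never from a script. Its argument "commands" is a list of rows, each a list of 2 entries, a list of its own where there are three numbers: the shift along the world's x, y, z in units of 30 mm (1.0 is 30 mm), then the turn, a rotation vector about the world's x, y, z in units of 6 degrees (1.0 is 6 degrees). A call has exactly 5 rows; each row is the pose to reach, as a shift and turn from the pose commanded when the call began; what a row does not reach only later rows make up. A row lasts 1/10 s, in which the tool goes at most 50 mm and 8.59 degrees, less where a joint would pass 70% of its speed; a pose out of reach is approached as far as the arm can. A call with a gripper value outside its range is refused whole. "hand" is the closure, from 0 (fully open) to 1 (shut), set as the call begins (left out, the last holds). The fingers move at their own pace and stop on an object; "grip_force" is the grip in N (left out, the last holds). Time passes only in rows, so rows that repeat a pose let the fingers close, or fill a call up. It gives the time, the measured TCP pose, the force, the opening and the grip force at its end, in the units of the state.
- bot.observe(): the state, without advancing time (a new reading comes with each control period).
- bot.get_image(name): name is "side" or "top" or "wrist"; returns (picture, depth): 480x640x3 uint8, red, green, blue; 480x640 float32, mm along the optical axis (not along the pixel's ray), 0 where there is no reading.
- bot.camera_params(name): a dict with "K" (3x3 intrinsics, pixels), "k1" (the pictures are not rectified: a ray, as slopes to the right and down, at radius r is drawn at 1 + k1 r^2 times it, then the intrinsics apply), "origin" and "rotation" of the camera in the world. Camera axes: x right, y down, z forward; pixel columns grow to the right and rows downward; lengths in mm; the calibration is good to about 2 mm. A picture is of the moment at which its call begins: read the wrist's pose just before it. camera_params takes no time and is no camera call; for the wrist camera it gives the pose at the moment of the call.
- bot.finish_job(): hands the job in; it is judged then, once.
The state is a dict: "clock": time; "joints": joint angles; "qd": joint speeds; "tau": joint torques, N m; "ee_pos": TCP position; "ee_rot": TCP orientation; "ft_force": force on the tool from outside, world axes, zero at the start; "moment": the same for the moment, N m; "grip_width": finger opening in mm; "grasp_force": force on a finger pad.
Only numpy, scipy, OpenCV 4.12 (cv2) and the standard library are available. Lean on these libraries where they do the work, as an engineer would, in place of code of your own. Each camera call takes 0.05 s, during which the arm holds its last target. There are 200 camera calls.

## Working session

There is one attempt and no reset: what is moved stays moved. The work goes in short steps, Python scripts to look and compute and a tool call to move; the robot and the scene stay as the last step left them, time stands still between calls to the robot, and variables do not carry over. Pictures are saved under pics/ and viewed, at most 10 in all, crops included, and the job is handed in when it is done.

Besides the shell and the picture viewer there is one more tool, called after "Emit:" by a JSON object that holds its "fn" and its "kwargs", one argument or row to a line. servo_tool: Moves the arm, as the interface text tells. Its arguments: {"type":"object","properties":{"commands":{"type":"array"},"hand":{"type":"number"},"grip_force":{"type":"number"}},"required":["commands"]}

```bash
ls; mkdir -p pics
cat > h.py <<'E'
import numpy as np,cv2
from cell import bot
def grab(n):
    c=bot.camera_params(n); im,d=bot.get_image(n); np.savez(f'/tmp/{n}.npz',im=im,d=d,K=c['K'],k1=c['k1'],o=c['origin'],R=c['rotation']); cv2.imwrite(f'pics/{n}.png',im[:,:,::-1]); return im,d
def cloud(n):
    f=np.load(f'/tmp/{n}.npz');d=f['d'];v,u=np.mgrid[:480,:640].astype(float)
    p=cv2.undistortPoints(np.stack([u.ravel(),v.ravel()],1)[:,None],f['K'].astype(float),np.array([float(f['k1']),0,0,0])).reshape(480,640,2)
    X=np.dstack([p*d[...,None],d])
    return X@f['R'].T+f['o'],f['im'],d
E
python3 - <<'E'
from h import *
for n in('top','side'):
    grab(n); c=bot.camera_params(n); print(n,c)
print(bot.observe(),bot.tip_extent)
E
```

```text
pics
top {'K': array([[558.84105938,   0.        , 316.23117238],
       [  0.        , 558.84105938, 238.73419349],
       [  0.        ,   0.        ,   1.        ]]), 'k1': 0.011297384061777287, 'origin': array([ 404.62188306,  107.32179412, 1728.92074981]), 'rotation': array([[-1.85336640e-02, -9.96228172e-01,  8.47698839e-02],
       [-9.99825015e-01,  1.86820967e-02,  9.58006173e-04],
       [-2.53807190e-03, -8.47372951e-02, -9.96400095e-01]])}
side {'K': array([[467.85225395,   0.        , 320.07841097],
       [  0.        , 467.85225395, 240.72470279],
       [  0.        ,   0.        ,   1.        ]]), 'k1': -0.07774222794134986, 'origin': array([ 476.26719116, -762.43702397,  923.31155573]), 'rotation': array([[ 0.9974923 , -0.03449258,  0.06180112],
       [-0.06856078, -0.68763733,  0.72281001],
       [ 0.01756518, -0.72523455, -0.68827778]])}
{'clock': 0.1, 'joints': array([-1.39639816e+00,  1.31059782e-01,  1.48914117e+00,  7.90975326e-06,
        1.52303977e+00, -8.54005051e-02]), 'qd': array([-0.00100029, -0.00123994, -0.00174128, -0.00037664,  0.00044051,
       -0.00073882]), 'tau': array([ 5.19648747e-04, -5.61341214e+01, -4.93095446e+01,  7.71464291e-02,
        2.91238603e-02, -2.20662145e-05]), 'ee_pos': array([ 154.06236504, -579.32771003,  203.02387753]), 'ee_rot': array([[ 9.66441835e-01,  2.56885386e-01, -2.78184493e-04],
       [ 2.56885493e-01, -9.66440482e-01,  1.62444015e-03],
       [ 1.48446179e-04, -1.64138848e-03, -9.99998642e-01]]), 'ft_force': array([-0.75160545,  0.78839868, -0.53995088]), 'moment': array([ 0.02315441, -0.01765996, -0.03836598]), 'grasp_force': 0.0, 'grip_width': 93.61998349099346} 17.0
```

View pics/top.png

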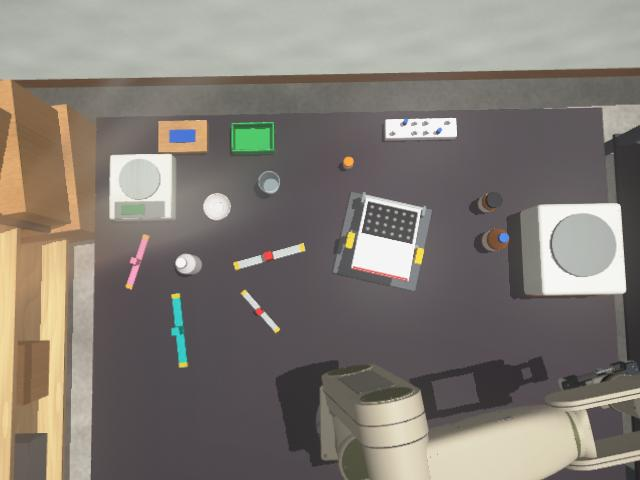

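View pics/side.png

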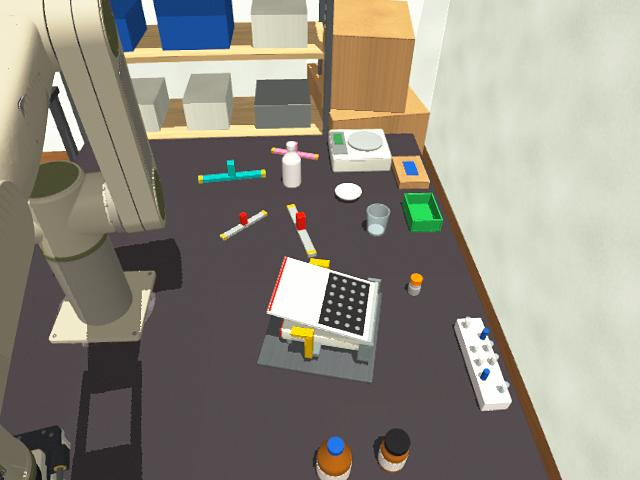

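Candidates in the top view are pink (137,262), turquoise (178,330), a large red-handled bar (268,256) and a small red-handled bar (260,312). Pink and turquoise are excluded, and of the rest the one at (268,256) is larger, so that is the one meant. I'll confirm it in a crop and measure.

```bash
cat > m.py <<'E'
from h import *
for n in('top','side'):
    X,im,d=cloud(n); hsv=cv2.cvtColor(im,cv2.COLOR_RGB2HSV); H,S,V=[hsv[...,i].astype(int) for i in range(3)]; z=X[...,2]
    ok=d>0
    print(n,'bench z',np.median(z[ok&(abs(z)<8)]))
    for nm,m in(('yellow',(abs(H-26)<6)&(S>170)&(V>120)),('red',((H<5)|(H>175))&(S>170)&(V>110))):
        k,lab,st,ce=cv2.connectedComponentsWithStats((m&ok).astype(np.uint8))
        for i in range(1,k):
            if st[i,4]>12:
                P=X[lab==i]; print(nm,st[i],'uv',ce[i].round(1),'mean',P.mean(0).round(1),'med',np.median(P,0).round(1),'z5/95',np.percentile(P[:,2],[5,95]).round(1))
    np.save(f'/tmp/X{n}.npy',X)
X=np.load('/tmp/Xtop.npy')
# plate: z 7..17 around mixer
sub=X[180:300,320:445]; z=sub[...,2]
m=((z>7)&(z<18)).astype(np.uint8); m=cv2.morphologyEx(m,cv2.MORPH_OPEN,np.ones((2,2)))
P=sub[m>0][:,:2].astype(np.float32); print('plate',len(P),cv2.minAreaRect(P))
# bar
sub=X[235:280,225:312]; z=sub[...,2]; m=(z>8)&(z<20); P=sub[m][:,:2].astype(np.float32); print('bar',len(P),P.mean(0),cv2.minAreaRect(P))
m=(z>50); P=sub[m]; print('handle top',len(P),P.mean(0),cv2.minAreaRect(P[:,:2].astype(np.float32)))
im=cv2.imread('pics/top.png'); cv2.imwrite('pics/crop.png',cv2.resize(im[180:345,220:445],None,fx=3.5,fy=3.5,interpolation=cv2.INTER_CUBIC))
E
python3 m.py
```

```text
top bench z -0.19918324987770575
yellow [346 232   8  16  90] uv [349.6 240. ] mean [536.2  12.5 119.2] med [536.3  11.8 119. ] z5/95 [113.3 125.2]
yellow [300 244   4   8  18] uv [301.4 247.2] mean [525.4 154.9  13.8] med [525.8 154.8  14.1] z5/95 [ 9.6 18.8]
yellow [415 249   9  15  88] uv [418.8 255.8] mean [ 486.8 -185.8  119.3] med [ 486.2 -185.8  119.7] z5/95 [113.3 124.4]
yellow [235 262   4   8  19] uv [236.2 265.5] mean [472.7 356.   13.8] med [474.  356.   14.9] z5/95 [ 5.2 19.3]
yellow [172 295   8   3  19] uv [175.3 295.8] mean [383.6 542.8  12.8] med [383.2 543.2  12.5] z5/95 [ 9.5 17.8]
yellow [179 363   9   4  23] uv [183.  364.4] mean [177.4 518.3  14.9] med [178.1 517.3  15.9] z5/95 [ 5.  18.8]
red [264 251   9   9  61] uv [267.9 255.3] mean [499.3 254.1  63.5] med [500.2 253.7  64.1] z5/95 [57.3 69.3]
red [255 309   8   6  29] uv [258.7 311.2] mean [333.5 285.   44.6] med [334.1 284.5  45.4] z5/95 [40.6 52.7]
side bench z -1.3994302089512871
yellow [262 169   4   8  23] uv [263.2 172.9] mean [390.7 535.7   9.6] med [390.1 531.8  11.5] z5/95 [ 1.6 15.6]
yellow [199 1
[... 932 characters left out ...]
42.9 218. ] mean [338.4 280.4  32.1] med [339.  279.   34.9] z5/95 [12.5 46.2]
red [296 212  10  18 161] uv [300.5 220.5] mean [505.1 246.6  44.9] med [504.5 244.5  47.5] z5/95 [19.3 63.6]
red [269 257  18  54  75] uv [277.4 283.8] mean [443.1 -74.  142.1] med [441.9 -74.2 142. ] z5/95 [139.9 144.2]
plate 1637 ((540.032470703125, -71.69342041015625), (352.2007141113281, 294.2853088378906), 86.14398193359375)
bar 479 [500.0302  253.77715] ((501.74462890625, 252.82469177246094), (252.04885864257812, 129.52166748046875), 89.72698974609375)
handle top 80 [485.81232795 231.72838337 313.20187871] ((462.6095886230469, 183.80702209472656), (189.69842529296875, 29.40699005126953), 61.644004821777344)
```

View pics/crop.png

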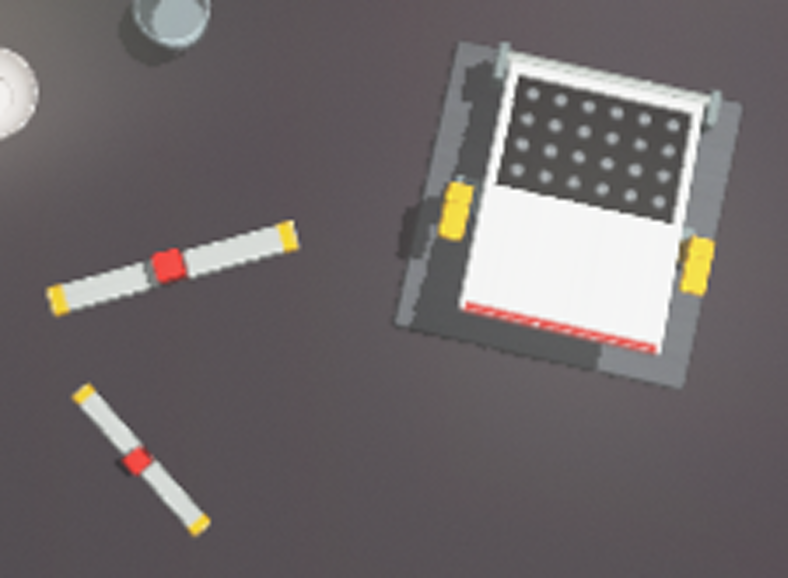

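The crop confirms it: the large grey bar with yellow ends and red handle, centred at crop (168,266), is clearly larger than the other red-handled one at (137,460). The mixer plate's four corners show at (459,42), (742,104), (683,386) and (396,325).

```bash
cat > g.py <<'E'
from h import *
def rayz(n,uv,z,f=None):
    f=f or np.load(f'/tmp/{n}.npz'); p=cv2.undistortPoints(np.array(uv,float).reshape(-1,1,2),f['K'].astype(float),np.array([float(f['k1']),0,0,0.])).reshape(-1,2)
    D=np.c_[p,np.ones(len(p))]@f['R'].T; o=f['o']; z=np.broadcast_to(z,len(D)); return o+D*((z-o[2])/D[:,2])[:,None]
E
python3 - <<'E'
from g import *
c=np.array([(459,42),(742,104),(683,386),(396,325)],float); uv=(c+.5)/3.5-.5+[220,180]
g=cv2.cvtColor(cv2.imread('pics/top.png'),cv2.COLOR_BGR2GRAY)
uv2=cv2.cornerSubPix(g,uv.astype(np.float32).reshape(-1,1,2),(3,3),(-1,-1),(3,50,.01)).reshape(-1,2)
for q in(uv,uv2):
    W=rayz('top',q,12.)[:,:2]; print(q.round(1).tolist(),W.round(1).tolist())
    TL,TR,BR,BL=W
    print('centre',W.mean(0).round(1),'sides',[np.linalg.norm(a-b).round(1) for a,b in((TL,TR),(TR,BR),(BR,BL),(BL,TL))])
    y=(TL+BL-TR-BR); x=(TL+TR-BL-BR); print('yaw',np.arctan2(-y[0],y[1]),np.arctan2(x[1],x[0]))
# hooks & bar by rays
h=rayz('top',[(349.6,240),(418.8,255.8)],119.)
print('hooks',h.round(1),h.mean(0).round(1)); 
b=rayz('top',[(301.4,247.2),(236.2,265.5)],14.); print('bar top',b.round(1),b.mean(0).round(1))
b=rayz('side',[(310.9,251.4),(290.7,205.7)],12.); print('bar side',b.round(1),b.mean(0).round(1))
print('handle',rayz('top',[(267.9,255.3)],64.))
E
```

```text
[[350.8, 191.6], [431.6, 209.4], [414.8, 289.9], [332.8, 272.5]] [[695.4, -1.0], [635.2, -249.7], [388.0, -189.3], [445.8, 60.1]]
centre [541.1 -95. ] sides [np.float64(255.9), np.float64(254.5), np.float64(256.1), np.float64(257.0)]
yaw -0.2325566906071965 -0.23997726609013442
[[350.79998779296875, 191.5], [431.3999938964844, 209.3000030517578], [414.20001220703125, 290.6000061035156], [332.79998779296875, 272.29998779296875]] [[695.7, -1.0], [635.3, -248.9], [386.1, -187.4], [446.5, 59.9]]
centre [540.9 -94.3] sides [np.float64(255.1), np.float64(256.7), np.float64(254.6), np.float64(256.6)]
yaw -0.23933568894818266 -0.24086691514905542
hooks [[ 536.1   12.5  119. ]
 [ 486.7 -185.7  119. ]] [511.4 -86.6 119. ]
bar top [[525.2 155.1  14. ]
 [472.7 356.   14. ]] [499.  255.5  14. ]
bar side [[529.8 153.1  12. ]
 [478.7 354.9  12. ]] [504.3 254.   12. ]
handle [[499.38666916 253.98183096  64.        ]]
```

Emit:
{"fn": "servo_tool", "kwargs": {
  "commands": [
    [[1.2, 1.2, 0], [0, 0, 0]],
    [[2.4, 2.4, 0], [0, 0, 0]],
    [[3.6, 3.6, 0], [0, 0, 0]],
    [[5, 5, 0], [0, 0, 0]],
    [[6, 6.5, 0], [0, 0, 0]]
  ],
  "hand": 0
}}

```text
clock: 0.6
ee_pos: [326.0, -396.2, 203.5]
ee_rot: [[0.966, 0.257, 0.0], [0.257, -0.966, 0.0], [0.0, -0.0, -1.0]]
ft_force: [1.0, -0.4, -0.7]
grip_width: 92.9
grasp_force: 0.0
```

Emit:
{"fn": "servo_tool", "kwargs": {
  "commands": [
    [[0.8, 1.4, 0], [0, 0, 0]],
    [[1.6, 2.9, 0], [0, 0, 0]],
    [[2.4, 4.4, 0], [0, 0, 0]],
    [[3.2, 5.9, 0], [0, 0, 0]],
    [[3.8, 7.3, 0], [0, 0, 0]]
  ]
}}

```text
clock: 1.1
ee_pos: [439.3, -176.8, 203.7]
ee_rot: [[0.966, 0.257, -0.0], [0.257, -0.966, 0.0], [0.0, -0.0, -1.0]]
ft_force: [0.3, -0.6, 0.2]
grip_width: 92.7
grasp_force: 0.0
```

Emit:
{"fn": "servo_tool", "kwargs": {
  "commands": [
    [[0.2, 1.6, 0], [0, 0, 0]],
    [[0.4, 3.2, 0], [0, 0, 0]],
    [[0.6, 4.8, 0], [0, 0, 0]],
    [[0.8, 6.4, 0], [0, 0, 0]],
    [[1, 8, 0], [0, 0, 0]]
  ]
}}

```text
clock: 1.6
ee_pos: [468.4, 63.1, 203.7]
ee_rot: [[0.966, 0.257, -0.0], [0.257, -0.966, -0.0], [-0.0, 0.0, -1.0]]
ft_force: [1.3, 0.3, -0.3]
grip_width: 93.3
grasp_force: 0.0
```

Emit:
{"fn": "servo_tool", "kwargs": {
  "commands": [
    [[0.2, 1.2, 0], [0, 0, 0]],
    [[0.4, 2.4, 0], [0, 0, 0]],
    [[0.6, 3.6, 0], [0, 0, 0]],
    [[0.7, 4.4, 0], [0, 0, 0]],
    [[0.7, 4.4, 0], [0, 0, 0]]
  ]
}}

```text
clock: 2.1
ee_pos: [489.3, 195.8, 203.3]
ee_rot: [[0.966, 0.26, -0.001], [0.26, -0.966, 0.001], [-0.001, -0.001, -1.0]]
ft_force: [0.5, -0.9, -0.5]
grip_width: 92.9
grasp_force: 0.0
```

Run:
```python
from g import *
bot.get_image('wrist'); grab('wrist'); s=bot.observe(); print(s['clock'],s['ee_pos'],s['qd'].round(3))
X,im,d=cloud('wrist'); hsv=cv2.cvtColor(im,cv2.COLOR_RGB2HSV); H,S,V=[hsv[...,i].astype(int) for i in range(3)]
for nm,m in(('yellow',(abs(H-26)<6)&(S>150)&(V>100)),('red',((H<5)|(H>175))&(S>150)&(V>90))):
    k,lab,st,ce=cv2.connectedComponentsWithStats((m&(d>0)).astype(np.uint8))
    for i in range(1,k):
        if st[i,4]>60:
            P=X[lab==i]; print(nm,st[i],ce[i].round(1),P.mean(0).round(1),np.percentile(P[:,2],[5,50,95]).round(1))
            T=P[P[:,2]>np.percentile(P[:,2],95)-8]; print('  top',cv2.minAreaRect(T[:,:2].astype(np.float32)),T.mean(0).round(1))
```

```text
2.2 [489.34743705 193.17134513 203.35011219] [-0.028 -0.015  0.009 -0.002 -0.    -0.003]
yellow [138 175  11  23 195] [142.9 186.1] [475.1 355.5  13.6] [12.3 13.6 14.9]
  top ((475.04803466796875, 355.6968078613281), (20.875274658203125, 9.038736343383789), 16.847658157348633) [475.1 355.5  13.6]
yellow [522 196  20  20 137] [531.3 205.2] [554.   18.1  54.4] [43.4 53.7 68.1]
  top ((554.1326293945312, 18.178646087646484), (3.165088415145874, 12.891660690307617), 80.68467712402344) [552.4  18.6  64.5]
red [231 175  33  33 627] [248.7 193.3] [502.  251.8  58.7] [36.9 62.9 64.5]
  top ((502.2855529785156, 254.57101440429688), (23.771575927734375, 23.413684844970703), 15.025428771972656) [499.4 252.9  63.2]
```

View pics/wrist.png

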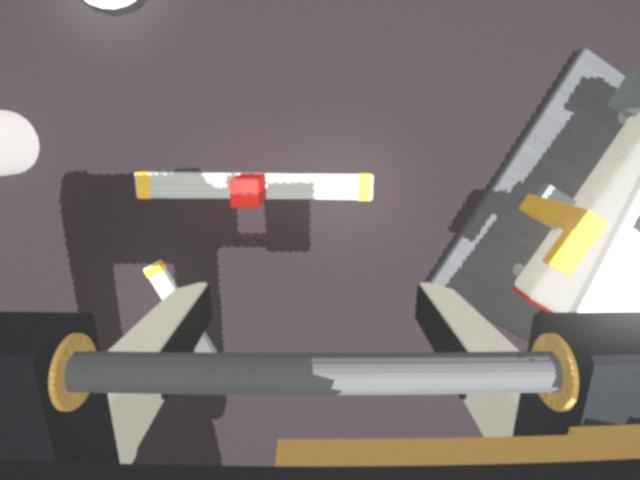

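The wrist picture shows the lock bar at row 186, with its red handle at (248,193) and the left end at (143,186). This puts the handle centre at about (502,254.5) with yaw 0.257, and the tool is already aligned with it.

Emit:
{"fn": "servo_tool", "kwargs": {
  "commands": [
    [[0.2, 1, 0], [0, 0, 0]],
    [[0.42, 2.04, -0.5], [0, 0, 0]],
    [[0.42, 2.04, -1.5], [0, 0, 0]],
    [[0.42, 2.04, -2.5], [0, 0, 0]],
    [[0.42, 2.04, -2.5], [0, 0, 0]]
  ]
}}

```text
clock: 2.7
ee_pos: [499.2, 251.8, 123.9]
ee_rot: [[0.967, 0.256, -0.008], [0.256, -0.967, -0.004], [-0.009, 0.001, -1.0]]
ft_force: [-1.5, -0.8, -0.3]
grip_width: 93.3
grasp_force: 0.0
```

Emit:
{"fn": "servo_tool", "kwargs": {
  "commands": [
    [[0.05, 0.05, -0.9], [0, 0, 0]],
    [[0.05, 0.05, -1.8], [0, 0, 0]],
    [[0.05, 0.05, -2.5], [0, 0, 0]],
    [[0.05, 0.05, -2.8], [0, 0, 0]],
    [[0.05, 0.05, -2.8], [0, 0, 0]]
  ]
}}

```text
clock: 3.2
ee_pos: [503.6, 254.9, 44.8]
ee_rot: [[0.967, 0.256, -0.001], [0.256, -0.967, -0.001], [-0.001, 0.0, -1.0]]
ft_force: [-0.6, -0.6, -0.3]
grip_width: 93.1
grasp_force: 0.0
```

Emit:
{"fn": "servo_tool", "kwargs": {
  "commands": [
    [[-0.05, 0, -0.2], [0, 0, 0]],
    [[-0.05, 0, -0.2], [0, 0, 0]],
    [[-0.05, 0, -0.2], [0, 0, 0]],
    [[-0.05, 0, -0.2], [0, 0, 0]],
    [[-0.05, 0, -0.2], [0, 0, 0]]
  ]
}}

```text
clock: 3.7
ee_pos: [502.7, 256.0, 39.5]
ee_rot: [[0.966, 0.257, 0.001], [0.257, -0.966, 0.0], [0.001, -0.0, -1.0]]
ft_force: [0.5, -0.2, -0.3]
grip_width: 92.9
grasp_force: 0.0
```

Emit:
{"fn": "servo_tool", "kwargs": {
  "commands": [
    [[0, 0, 0], [0, 0, 0]],
    [[0, 0, 0], [0, 0, 0]],
    [[0, 0, 0], [0, 0, 0]],
    [[0, 0, 0], [0, 0, 0]],
    [[0, 0, 0], [0, 0, 0]]
  ],
  "hand": 1,
  "grip_force": 40
}}

```text
clock: 4.2
ee_pos: [502.4, 255.8, 38.9]
ee_rot: [[0.966, 0.257, -0.0], [0.257, -0.966, -0.0], [-0.0, -0.0, -1.0]]
ft_force: [0.4, 0.6, 0.2]
grip_width: 57.7
grasp_force: 0.0
```

Emit:
{"fn": "servo_tool", "kwargs": {
  "commands": [
    [[0, 0, 0], [0, 0, 0]],
    [[0, 0, 0], [0, 0, 0]],
    [[0, 0, 0.3], [0, 0, 0]],
    [[0, 0, 1], [0, 0, 0]],
    [[0, 0, 1], [0, 0, 0]]
  ]
}}

```text
clock: 4.7
ee_pos: [504.7, 256.8, 72.5]
ee_rot: [[0.966, 0.257, 0.005], [0.257, -0.966, 0.002], [0.005, -0.001, -1.0]]
ft_force: [0.9, 0.7, 0.1]
grip_width: 17.6
grasp_force: 0.0
```

The fingers close slowly and I lifted too early, so the grasp may have missed. I'll open and look.

Emit:
{"fn": "servo_tool", "kwargs": {
  "commands": [
    [[0, 0, 1], [0, 0, 0]],
    [[-0.5, -0.3, 2], [0, 0, 0]],
    [[-1.5, -1, 3], [0, 0, 0]],
    [[-2, -1.5, 4], [0, 0, 0]],
    [[-2, -1.5, 4], [0, 0, 0]]
  ],
  "hand": 0
}}

```text
clock: 5.2
ee_pos: [443.7, 210.6, 193.9]
ee_rot: [[0.967, 0.256, 0.007], [0.256, -0.967, 0.002], [0.008, -0.0, -1.0]]
ft_force: [0.9, -0.5, 0.1]
grip_width: 53.1
grasp_force: 0.0
```

Emit:
{"fn": "servo_tool", "kwargs": {
  "commands": [
    [[0, 0, 0], [0, 0, 0]],
    [[0, 0, 0], [0, 0, 0]],
    [[0, 0, 0], [0, 0, 0]],
    [[0, 0, 0], [0, 0, 0]],
    [[0, 0, 0], [0, 0, 0]]
  ]
}}

```text
clock: 5.7
ee_pos: [442.1, 210.9, 188.0]
ee_rot: [[0.966, 0.257, -0.002], [0.257, -0.966, -0.001], [-0.002, 0.0, -1.0]]
ft_force: [-0.9, 0.2, 1.5]
grip_width: 91.1
grasp_force: 0.0
```

```bash
cat > w.py <<'E'
from g import *
grab('wrist'); s=bot.observe(); print(s['clock'],s['ee_pos'],s['grip_width'])
X,im,d=cloud('wrist'); hsv=cv2.cvtColor(im,cv2.COLOR_RGB2HSV); H,S,V=[hsv[...,i].astype(int) for i in range(3)]
for nm,m in(('yellow',(abs(H-26)<8)&(S>110)&(V>100)),('red',((H<5)|(H>175))&(S>150)&(V>90))):
    k,lab,st,ce=cv2.connectedComponentsWithStats((m&(d>0)).astype(np.uint8))
    for i in range(1,k):
        if st[i,4]>60:
            P=X[lab==i]; print(nm,st[i],ce[i].round(1),P.mean(0).round(1),np.percentile(P[:,2],[5,50,95]).round(1))
            T=P[P[:,2]>np.percentile(P[:,2],95)-6]; print('  top',cv2.minAreaRect(T[:,:2].astype(np.float32)),T.mean(0).round(1))
E
python3 w.py; cp pics/wrist.png pics/wrist2.png
```

```text
5.75 [442.18898431 210.87662944 188.21265124] 91.67133975645115
yellow [ 567  147   73   76 2342] [609.1 168.8] [547.4  17.9  86.8] [ 45.7  88.6 118.1]
  top ((533.8139038085938, 22.37588119506836), (41.312225341796875, 15.751428604125977), 10.42453384399414) [532.2  22.5 116.1]
yellow [161 225  24  17 192] [172.9 233.1] [393.9 333.9   8.3] [-0.   9.4 11. ]
  top ((393.4773864746094, 334.60235595703125), (7.679786682128906, 18.33272933959961), 40.097740173339844) [393.7 334.3   9.6]
yellow [  53  333   46   78 1614] [ 70.4 372.5] [458.3 262.8 303.3] [296.  304.3 307.7]
  top ((456.8028869628906, 262.54827880859375), (15.041125297546387, 2.9048821926116943), 13.661445617675781) [457.6 262.7 305.3]
yellow [ 529  334   46   77 1448] [555.2 371.8] [482.1 173.1 303.2] [296.  304.  307.6]
  top ((480.93878173828125, 172.74319458007812), (15.423063278198242, 2.7267837524414062), 15.002692222595215) [481.3 172.9 305.1]
yellow [ 271  425  369   41 9820] [464.5 449.2] [470.3 191.7 315.3] [312.1 315.4 318.1]
  top ((470.3541564941406, 191.55758666992188), (3.8491830825805664, 65.07227325439453), 14.487818717956543) [470.  192.9 315.5]
red [561 250  42  25 107] [580.1 260.9] [474.3 -10.5  62.6] [47.6 66.2 68. ]
  top ((472.4139099121094, -16.66796112060547), (28.66424560546875, 2.7837908267974854), 73.5443115234375) [473.5 -13.   66.4]
red [213 294   8  23 104] [216.  304.8] [340.6 278.1  24.1] [15.2 23.1 35.5]
  top ((338.74932861328125, 276.5496826171875), (6.1934404373168945, 1.014623761177063), 37.213478088378906) [338.1 276.1  33.4]
```

View pics/wrist2.png

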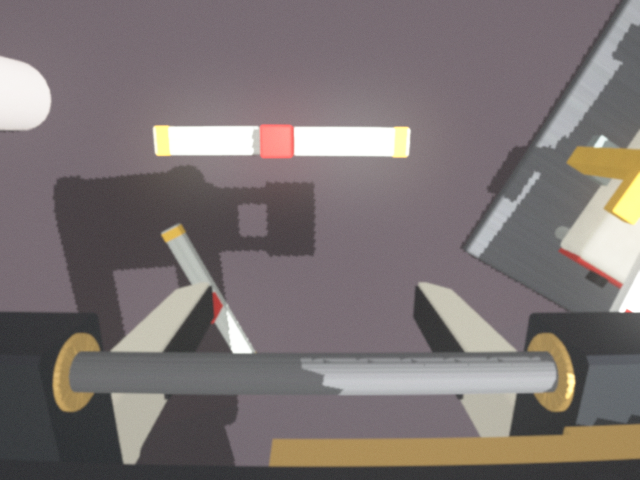

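Run:
```python
from g import *
X,im,d=cloud('wrist')
for u in(162,200,250,265,277,290,320,400):
    print(u,[(v,X[v,u].round(0).tolist(),im[v,u].tolist()) for v in(130,141,152)])
print(bot.camera_params('wrist')['origin'])
```

```text
162 [(130, [485.0, 357.0, 15.0], [255, 255, 159]), (141, [475.0, 356.0, 13.0], [255, 255, 160]), (152, [466.0, 354.0, 14.0], [255, 255, 160])]
200 [(130, [493.0, 325.0, 13.0], [255, 255, 255]), (141, [484.0, 323.0, 14.0], [255, 255, 255]), (152, [474.0, 322.0, 13.0], [255, 255, 255])]
250 [(130, [504.0, 283.0, 14.0], [255, 255, 255]), (141, [495.0, 281.0, 12.0], [255, 255, 255]), (152, [486.0, 279.0, 14.0], [255, 255, 255])]
265 [(130, [508.0, 265.0, 63.0], [255, 146, 136]), (141, [500.0, 263.0, 63.0], [255, 150, 140]), (152, [492.0, 261.0, 65.0], [255, 147, 138])]
277 [(130, [510.0, 256.0, 64.0], [255, 158, 146]), (141, [502.0, 254.0, 63.0], [255, 155, 146]), (152, [494.0, 252.0, 63.0], [255, 151, 141])]
290 [(130, [512.0, 247.0, 63.0], [255, 141, 132]), (141, [505.0, 245.0, 63.0], [255, 143, 135]), (152, [497.0, 243.0, 64.0], [255, 140, 131])]
320 [(130, [519.0, 224.0, 15.0], [255, 255, 255]), (141, [510.0, 222.0, 13.0], [255, 255, 255]), (152, [501.0, 220.0, 13.0], [255, 255, 255])]
400 [(130, [537.0, 157.0, 14.0], [255, 255, 182]), (141, [528.0, 154.0, 13.0], [255, 255, 183]), (152, [519.0, 151.0, 13.0], [255, 255, 181])]
[511.77193169 229.08520853 368.50108997]
```

The bar is undisturbed, upright with its handle centre at about (502.5,254.5). Going back to it.

Emit:
{"fn": "servo_tool", "kwargs": {
  "commands": [
    [[1, 0.7, -0.5], [0, 0, 0]],
    [[2, 1.45, -1], [0, 0, 0]],
    [[2, 1.45, -2], [0, 0, 0]],
    [[2, 1.45, -3], [0, 0, 0]],
    [[2, 1.45, -3], [0, 0, 0]]
  ]
}}

```text
clock: 6.25
ee_pos: [498.9, 253.1, 93.5]
ee_rot: [[0.966, 0.257, -0.009], [0.257, -0.966, -0.003], [-0.009, 0.001, -1.0]]
ft_force: [-0.6, -0.1, -0.3]
grip_width: 93.2
grasp_force: 0.0
```

Emit:
{"fn": "servo_tool", "kwargs": {
  "commands": [
    [[0, 0, -0.6], [0, 0, 0]],
    [[0, 0, -1.2], [0, 0, 0]],
    [[0, 0, -1.8], [0, 0, 0]],
    [[0, 0, -1.95], [0, 0, 0]],
    [[0, 0, -1.95], [0, 0, 0]]
  ],
  "hand": 0.3
}}

```text
clock: 6.75
ee_pos: [502.4, 254.3, 41.0]
ee_rot: [[0.966, 0.257, -0.0], [0.257, -0.966, -0.0], [-0.0, 0.0, -1.0]]
ft_force: [-1.0, 0.3, 0.4]
grip_width: 65.3
grasp_force: 0.0
```

Emit:
{"fn": "servo_tool", "kwargs": {
  "commands": [
    [[0, 0, 0], [0, 0, 0]],
    [[0, 0, 0], [0, 0, 0]],
    [[0, 0, 0], [0, 0, 0]],
    [[0, 0, 0], [0, 0, 0]],
    [[0, 0, 0], [0, 0, 0]]
  ],
  "hand": 0.6
}}

```text
clock: 7.25
ee_pos: [502.5, 254.4, 40.7]
ee_rot: [[0.966, 0.257, 0.0], [0.257, -0.966, 0.0], [0.0, -0.0, -1.0]]
ft_force: [0.5, 0.3, -0.2]
grip_width: 37.4
grasp_force: 0.0
```

Emit:
{"fn": "servo_tool", "kwargs": {
  "commands": [
    [[0, 0, 0], [0, 0, 0]],
    [[0, 0, 0], [0, 0, 0]],
    [[0, 0, 0], [0, 0, 0]],
    [[0, 0, 0], [0, 0, 0]],
    [[0, 0, 0], [0, 0, 0]]
  ],
  "hand": 1,
  "grip_force": 40
}}

```text
clock: 7.75
ee_pos: [502.3, 254.5, 40.4]
ee_rot: [[0.966, 0.257, -0.0], [0.257, -0.966, 0.0], [-0.0, -0.0, -1.0]]
ft_force: [-0.3, 1.8, 0.5]
grip_width: 23.5
grasp_force: 40.0
```

```bash
python3 -c "
from h import *
s=bot.observe();print({k:np.round(s[k],4) for k in('ee_pos','ft_force','grip_width','grasp_force')})"
```

```text
{'ee_pos': array([502.3256, 254.4921,  40.4162]), 'ft_force': array([-0.3241,  1.8124,  0.5242]), 'grip_width': np.float64(23.5238), 'grasp_force': np.float64(39.9978)}
```

Emit:
{"fn": "servo_tool", "kwargs": {
  "commands": [
    [[0, 0, 1], [0, 0, 0]],
    [[0, 0, 2.4], [0, 0, 0]],
    [[0, 0, 3.8], [0, 0, 0]],
    [[0, -0.5, 5.2], [0, 0, -0.5]],
    [[-0.1, -1.2, 6], [0, 0, -1]]
  ]
}}

```text
clock: 8.25
ee_pos: [500.5, 218.8, 224.2]
ee_rot: [[0.988, 0.154, 0.004], [0.154, -0.988, 0.001], [0.004, -0.001, -1.0]]
ft_force: [0.4, -0.7, -1.8]
grip_width: 23.3
grasp_force: 40.0
```

Emit:
{"fn": "servo_tool", "kwargs": {
  "commands": [
    [[-0.2, -1.2, 0], [0, 0, -0.8]],
    [[-0.4, -2.6, 0], [0, 0, -1.8]],
    [[-0.6, -4, 0], [0, 0, -2.8]],
    [[-0.8, -5.4, 0], [0, 0, -3.5]],
    [[-1, -6.6, 0], [0, 0, -3.78]]
  ]
}}

```text
clock: 8.75
ee_pos: [468.4, 18.3, 219.9]
ee_rot: [[0.97, -0.242, -0.001], [-0.242, -0.97, -0.001], [-0.001, 0.001, -1.0]]
ft_force: [0.5, -0.3, -2.5]
grip_width: 23.4
grasp_force: 40.0
```

Emit:
{"fn": "servo_tool", "kwargs": {
  "commands": [
    [[-0.1, -1, 0], [0, 0, 0]],
    [[-0.2, -2, 0], [0, 0, 0]],
    [[-0.33, -3.08, 0], [0, 0, 0]],
    [[-0.33, -3.08, 0], [0, 0, 0]],
    [[-0.33, -3.08, 0], [0, 0, 0]]
  ]
}}

```text
clock: 9.25
ee_pos: [459.0, -72.5, 219.9]
ee_rot: [[0.971, -0.24, -0.001], [-0.24, -0.971, 0.0], [-0.001, -0.0, -1.0]]
ft_force: [-0.3, 1.1, -2.5]
grip_width: 23.5
grasp_force: 40.0
```

Run:
```python
from h import *
grab('side');grab('top'); s=bot.observe(); print(s['ee_pos'],s['ft_force'],np.arctan2(s['ee_rot'][1,0],s['ee_rot'][0,0]))
im=cv2.imread('pics/side.png'); cv2.imwrite('pics/s2.png',cv2.resize(im[160:400,200:440],None,fx=2.4,fy=2.4))
```

```text
[459.35238617 -71.40666666 220.09368685] [ 0.54946582  0.22897177 -2.49805888] -0.24050421898218072
```

View pics/s2.png

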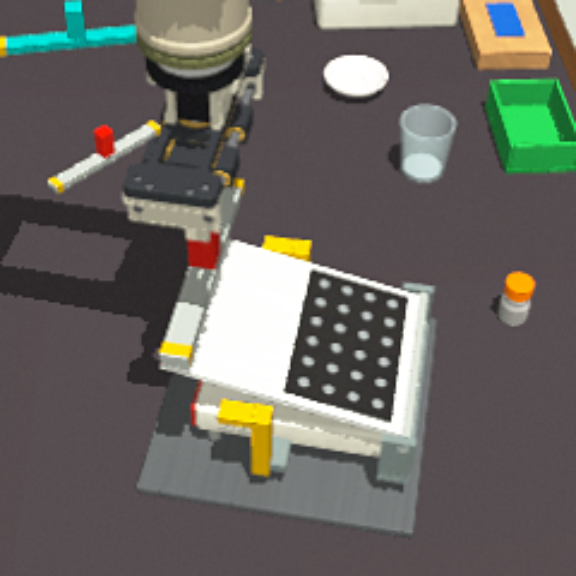

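The side view shows the bar held above and in front of the raised edge, with its near end at crop (177,350) and the hooks at (287,247) and (245,415). I'll check the camera bias with the held bar.

```bash
python3 - <<'E'
from g import *
t=-0.2405; c=np.array([459.35,-71.4]); ya=np.array([-np.sin(t),np.cos(t)])
for n in('top','side'):
    X,im,d=cloud(n); hsv=cv2.cvtColor(im,cv2.COLOR_RGB2HSV); H,S,V=[hsv[...,i].astype(int) for i in range(3)]
    m=(abs(H-26)<8)&(S>110)&(V>100)
    k,lab,st,ce=cv2.connectedComponentsWithStats((m&(d>0)).astype(np.uint8))
    for i in range(1,k):
        P=X[lab==i].mean(0)
        if st[i,4]>12 and abs(P[1]+80)<150 and 380<P[0]<620: print(n,st[i],'uv',ce[i].round(1),P.round(1),'ray z193.7',rayz(n,[ce[i]],193.7).round(1),'z119',rayz(n,[ce[i]],119).round(1))
    for nm,m in(('redtop',((H<6)|(H>174))&(S>140)&(V>90)),):
        k,lab,st,ce=cv2.connectedComponentsWithStats((m&(d>0)).astype(np.uint8))
        for i in range(1,k):
            P=X[lab==i].mean(0)
            if st[i,4]>12: print(n,nm,st[i],ce[i].round(1),P.round(1))
print('pred ends',c+108*ya,c-108*ya)
E
python3 - <<'E'
import cv2
im=cv2.imread('pics/top.png'); cv2.imwrite('pics/t2.png',cv2.resize(im[180:310,320:450],None,fx=4.5,fy=4.5,interpolation=cv2.INTER_CUBIC))
E
```

```text
top [345 232  10  17 125] uv [349.6 239.9] [537.4  12.  107.9] ray z193.7 [[530.4  17.  193.7]] z119 [[536.5  12.6 119. ]]
top [344 253   5  10  39] uv [345.9 257.4] [482.7  27.5 183.2] ray z193.7 [[482.3  28.1 193.7]] z119 [[486.   24.2 119. ]]
top redtop [255 308   8   8  37] [258.6 311.3] [333.2 285.8  39.9]
side [275 210  12   3  23] uv [280.4 211.2] [458.  -80.4 354.5] ray z193.7 [[452.8 112.4 193.7]] z119 [[450.4 202.  119. ]]
side [294 213   8   6  25] uv [297.8 214.6] [491.1 -68.4 334.4] ray z193.7 [[494.6  97.4 193.7]] z119 [[496.5 185.4 119. ]]
side [269 218   4   8  18] uv [270.3 221.2] [ 438.9 -101.1  348.2] ray z193.7 [[428.8  76.5 193.7]] z119 [[423.9 162.4 119. ]]
side [289 231   7   7  19] uv [292.9 233.2] [ 480.1 -122.   335.3] ray z193.7 [[481.   32.2 193.7]] z119 [[481.5 113.5 119. ]]
side [297 234   5   7  22] uv [299.4 236. ] [495.3  11.2 203.4] ray z193.7 [[495.5  21.7 193.7]] z119 [[497.5 101.9 119. ]]
side [309 258  21  11 148] uv [320.  262.3] [543.7  15.3 111.1] ray z193.7 [[537.  -63.9 193.7]] z119 [[543.2   7.6 119. ]]
side [266 302  14   9  67] uv [273.2 305.2] [ 435.7 -168.2  183.6] ray z193.7 [[ 436.4 -176.4  193.7]] z119 [[ 432.3 -116.4  119. ]]
side [290 326  24  33 402] uv [304.5 338.9] [ 497.2 -192.4   95.9] ray z193.7 [[ 494.7 -259.5  193.7]] z119 [[ 496.5 -208.   119. ]]
side redtop [239 212   9  14  92] [242.9 218.1] [338.3 281.2  31.1]
side redtop [278 257  13  15 150] [284.4 264.9] [459.8 -71.5 197.9]
side redtop [279 323   4  14  18] [280.2 329.1] [ 444.2 -125.3   42.7]
pred ends [485.07433269  33.49165223] [ 433.62566731 -176.29165223]
```

View pics/t2.png

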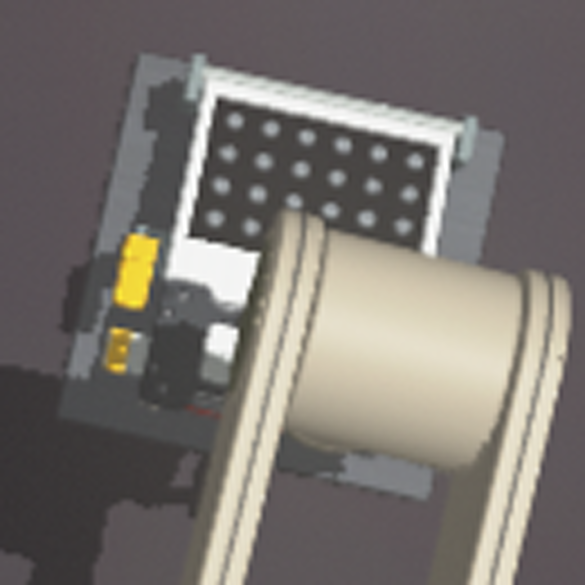

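The bias is about 2 mm, so the mixer centre is about (543,-94.5) with yaw -0.24. Descending at the press spot.

Emit:
{"fn": "servo_tool", "kwargs": {
  "commands": [
    [[0.04, -0.1, -0.25], [0, 0, 0]],
    [[0.04, -0.1, -0.5], [0, 0, 0]],
    [[0.04, -0.1, -0.8], [0, 0, 0]],
    [[0.04, -0.1, -1.05], [0, 0, 0]],
    [[0.04, -0.1, -1.05], [0, 0, 0]]
  ]
}}

```text
clock: 9.85
ee_pos: [459.6, -74.6, 187.0]
ee_rot: [[0.971, -0.238, -0.003], [-0.238, -0.971, 0.001], [-0.003, -0.0, -1.0]]
ft_force: [-1.4, 0.1, -2.4]
grip_width: 23.5
grasp_force: 40.0
```

Emit:
{"fn": "servo_tool", "kwargs": {
  "commands": [
    [[0, 0, -0.08], [0, 0, 0]],
    [[0, 0, -0.16], [0, 0, 0]],
    [[0, 0, -0.24], [0, 0, 0]],
    [[0, 0, -0.32], [0, 0, 0]],
    [[0, 0, -0.4], [0, 0, 0]]
  ]
}}

```text
clock: 10.35
ee_pos: [461.0, -75.2, 177.4]
ee_rot: [[0.971, -0.238, 0.001], [-0.238, -0.971, -0.0], [0.001, -0.0, -1.0]]
ft_force: [-1.4, -0.0, 0.5]
grip_width: 23.4
grasp_force: 40.0
```

Emit:
{"fn": "servo_tool", "kwargs": {
  "commands": [
    [[0, 0, -0.08], [0, 0, 0]],
    [[0, 0, -0.16], [0, 0, 0]],
    [[0, 0, -0.24], [0, 0, 0]],
    [[0, 0, -0.32], [0, 0, 0]],
    [[0, 0, -0.4], [0, 0, 0]]
  ]
}}

```text
clock: 10.85
ee_pos: [460.6, -75.0, 164.8]
ee_rot: [[0.971, -0.238, -0.0], [-0.238, -0.971, 0.0], [-0.0, -0.0, -1.0]]
ft_force: [-2.3, 0.6, 2.5]
grip_width: 23.3
grasp_force: 40.0
```

Emit:
{"fn": "servo_tool", "kwargs": {
  "commands": [
    [[0, 0, -0.08], [0, 0, 0]],
    [[0, 0, -0.16], [0, 0, 0]],
    [[0, 0, -0.24], [0, 0, 0]],
    [[0, 0, -0.32], [0, 0, 0]],
    [[0, 0, -0.4], [0, 0, 0]]
  ]
}}

```text
clock: 11.35
ee_pos: [460.6, -75.1, 152.7]
ee_rot: [[0.971, -0.238, -0.0], [-0.238, -0.971, 0.0], [-0.0, -0.0, -1.0]]
ft_force: [-2.0, 0.3, 3.0]
grip_width: 23.5
grasp_force: 40.0
```

Emit:
{"fn": "servo_tool", "kwargs": {
  "commands": [
    [[0, 0, -0.08], [0, 0, 0]],
    [[0, 0, -0.16], [0, 0, 0]],
    [[0, 0, -0.24], [0, 0, 0]],
    [[0, 0, -0.32], [0, 0, 0]],
    [[0, 0, -0.32], [0, 0, 0]]
  ]
}}

```text
clock: 11.85
ee_pos: [460.4, -75.0, 142.8]
ee_rot: [[0.971, -0.238, -0.001], [-0.238, -0.971, 0.0], [-0.001, -0.0, -1.0]]
ft_force: [-2.6, -0.1, 1.9]
grip_width: 23.7
grasp_force: 40.0
```

Emit:
{"fn": "servo_tool", "kwargs": {
  "commands": [
    [[0, 0, -0.05], [0, 0, 0]],
    [[0, 0, -0.1], [0, 0, 0]],
    [[0, 0, -0.15], [0, 0, 0]],
    [[0, 0, -0.2], [0, 0, 0]],
    [[0, 0, -0.2], [0, 0, 0]]
  ]
}}

```text
clock: 12.35
ee_pos: [460.6, -75.0, 137.1]
ee_rot: [[0.971, -0.238, -0.0], [-0.238, -0.971, 0.0], [-0.0, -0.0, -1.0]]
ft_force: [-4.1, 0.8, 3.7]
grip_width: 23.8
grasp_force: 40.0
```

Emit:
{"fn": "servo_tool", "kwargs": {
  "commands": [
    [[0, 0, -0.02], [0, 0, 0]],
    [[0, 0, -0.04], [0, 0, 0]],
    [[0, 0, -0.06], [0, 0, 0]],
    [[0, 0, -0.06], [0, 0, 0]],
    [[0, 0, -0.06], [0, 0, 0]]
  ]
}}

```text
clock: 12.85
ee_pos: [460.7, -75.0, 135.5]
ee_rot: [[0.971, -0.238, -0.0], [-0.238, -0.971, 0.0], [-0.0, -0.0, -1.0]]
ft_force: [-4.5, 0.4, 3.0]
grip_width: 23.5
grasp_force: 40.0
```

Emit:
{"fn": "servo_tool", "kwargs": {
  "commands": [
    [[0, 0, -0.02], [0, 0, 0]],
    [[0, 0, -0.04], [0, 0, 0]],
    [[0, 0, -0.06], [0, 0, 0]],
    [[0, 0, -0.06], [0, 0, 0]],
    [[0, 0, -0.06], [0, 0, 0]]
  ]
}}

```text
clock: 13.35
ee_pos: [460.6, -75.0, 133.7]
ee_rot: [[0.971, -0.238, -0.0], [-0.238, -0.971, 0.0], [-0.0, -0.0, -1.0]]
ft_force: [-3.5, 0.2, 2.9]
grip_width: 23.5
grasp_force: 40.0
```

Emit:
{"fn": "servo_tool", "kwargs": {
  "commands": [
    [[0, 0, -0.02], [0, 0, 0]],
    [[0, 0, -0.03], [0, 0, 0]],
    [[0, 0, -0.04], [0, 0, 0]],
    [[0, 0, -0.05], [0, 0, 0]],
    [[0, 0, -0.05], [0, 0, 0]]
  ]
}}

```text
clock: 13.85
ee_pos: [460.8, -75.1, 132.4]
ee_rot: [[0.971, -0.238, 0.0], [-0.238, -0.971, -0.0], [0.0, 0.0, -1.0]]
ft_force: [-4.8, 0.6, 3.9]
grip_width: 23.7
grasp_force: 40.0
```

Emit:
{"fn": "servo_tool", "kwargs": {
  "commands": [
    [[0, 0, -0.01], [0, 0, 0]],
    [[0, 0, -0.02], [0, 0, 0]],
    [[0, 0, -0.03], [0, 0, 0]],
    [[0, 0, -0.04], [0, 0, 0]],
    [[0, 0, -0.04], [0, 0, 0]]
  ]
}}

```text
clock: 14.35
ee_pos: [461.2, -75.2, 132.2]
ee_rot: [[0.971, -0.238, 0.001], [-0.238, -0.971, -0.0], [0.001, 0.0, -1.0]]
ft_force: [-7.0, 1.7, 12.2]
grip_width: 23.4
grasp_force: 40.0
```

Emit:
{"fn": "servo_tool", "kwargs": {
  "commands": [
    [[0, 0, -0.01], [0, 0, 0]],
    [[0, 0, -0.02], [0, 0, 0]],
    [[0, 0, -0.03], [0, 0, 0]],
    [[0, 0, -0.04], [0, 0, 0]],
    [[0, 0, -0.04], [0, 0, 0]]
  ]
}}

```text
clock: 14.85
ee_pos: [461.8, -75.4, 132.0]
ee_rot: [[0.971, -0.238, 0.003], [-0.238, -0.971, -0.001], [0.003, 0.0, -1.0]]
ft_force: [-8.2, 2.0, 17.8]
grip_width: 23.7
grasp_force: 40.0
```

The stop is felt at TCP z of about 132.3, so the platform is just below level. Easing off and sliding towards the hooks.

Emit:
{"fn": "servo_tool", "kwargs": {
  "commands": [
    [[0, 0, 0.02], [0, 0, 0]],
    [[0, 0, 0.04], [0, 0, 0]],
    [[0.06, -0.015, 0.05], [0, 0, 0]],
    [[0.13, -0.03, 0.05], [0, 0, 0]],
    [[0.2, -0.05, 0.05], [0, 0, 0]]
  ]
}}

```text
clock: 15.35
ee_pos: [467.3, -76.7, 132.5]
ee_rot: [[0.971, -0.238, 0.001], [-0.238, -0.971, -0.0], [0.001, 0.0, -1.0]]
ft_force: [-6.1, 1.6, 11.4]
grip_width: 23.4
grasp_force: 40.0
```

Emit:
{"fn": "servo_tool", "kwargs": {
  "commands": [
    [[0.06, -0.015, 0], [0, 0, 0]],
    [[0.12, -0.03, 0], [0, 0, 0]],
    [[0.18, -0.045, 0], [0, 0, 0]],
    [[0.25, -0.06, 0], [0, 0, 0]],
    [[0.25, -0.06, 0], [0, 0, 0]]
  ]
}}

```text
clock: 15.85
ee_pos: [475.0, -78.6, 132.3]
ee_rot: [[0.971, -0.239, 0.002], [-0.239, -0.971, -0.001], [0.002, 0.0, -1.0]]
ft_force: [-5.2, 1.6, 8.0]
grip_width: 23.4
grasp_force: 40.0
```

Emit:
{"fn": "servo_tool", "kwargs": {
  "commands": [
    [[0.06, -0.015, 0], [0, 0, 0]],
    [[0.12, -0.03, 0], [0, 0, 0]],
    [[0.18, -0.045, 0], [0, 0, 0]],
    [[0.25, -0.06, 0], [0, 0, 0]],
    [[0.3, -0.07, 0], [0, 0, 0]]
  ]
}}

```text
clock: 16.35
ee_pos: [483.2, -80.5, 131.5]
ee_rot: [[0.971, -0.238, -0.0], [-0.238, -0.971, -0.0], [-0.0, 0.0, -1.0]]
ft_force: [-3.5, 1.4, 4.9]
grip_width: 23.7
grasp_force: 40.0
```

Emit:
{"fn": "servo_tool", "kwargs": {
  "commands": [
    [[0.06, -0.015, 0], [0, 0, 0]],
    [[0.12, -0.03, 0], [0, 0, 0]],
    [[0.18, -0.045, 0], [0, 0, 0]],
    [[0.25, -0.06, 0], [0, 0, 0]],
    [[0.3, -0.07, 0], [0, 0, 0]]
  ]
}}

```text
clock: 16.85
ee_pos: [492.4, -82.6, 131.3]
ee_rot: [[0.971, -0.238, 0.0], [-0.238, -0.971, -0.0], [0.0, 0.0, -1.0]]
ft_force: [-5.2, 0.6, 5.2]
grip_width: 23.5
grasp_force: 40.0
```

Emit:
{"fn": "servo_tool", "kwargs": {
  "commands": [
    [[0.06, -0.015, 0], [0, 0, 0]],
    [[0.12, -0.03, 0], [0, 0, 0]],
    [[0.18, -0.045, 0], [0, 0, 0]],
    [[0.25, -0.06, 0], [0, 0, 0]],
    [[0.3, -0.07, 0], [0, 0, 0]]
  ]
}}

```text
clock: 17.35
ee_pos: [501.4, -84.7, 131.3]
ee_rot: [[0.971, -0.238, 0.0], [-0.238, -0.971, -0.0], [0.0, 0.0, -1.0]]
ft_force: [-5.2, 1.1, 4.6]
grip_width: 23.3
grasp_force: 40.0
```

Emit:
{"fn": "servo_tool", "kwargs": {
  "commands": [
    [[0.05, -0.012, 0], [0, 0, 0]],
    [[0.1, -0.025, 0], [0, 0, 0]],
    [[0.13, -0.03, 0], [0, 0, 0]],
    [[0.16, -0.04, 0], [0, 0, 0]],
    [[0.16, -0.04, 0], [0, 0, 0]]
  ]
}}

```text
clock: 17.85
ee_pos: [506.1, -85.9, 131.4]
ee_rot: [[0.971, -0.238, 0.0], [-0.238, -0.971, 0.0], [0.0, -0.0, -1.0]]
ft_force: [-4.1, 2.2, 5.1]
grip_width: 23.6
grasp_force: 40.0
```

Creeping in to feel the hook backs.

Emit:
{"fn": "servo_tool", "kwargs": {
  "commands": [
    [[0.02, -0.005, 0], [0, 0, 0]],
    [[0.04, -0.01, 0], [0, 0, 0]],
    [[0.06, -0.015, 0], [0, 0, 0]],
    [[0.08, -0.02, 0], [0, 0, 0]],
    [[0.08, -0.02, 0], [0, 0, 0]]
  ]
}}

```text
clock: 18.35
ee_pos: [508.5, -86.5, 131.4]
ee_rot: [[0.971, -0.238, 0.0], [-0.238, -0.971, -0.0], [0.0, 0.0, -1.0]]
ft_force: [-4.1, 1.4, 4.3]
grip_width: 23.0
grasp_force: 40.0
```

Emit:
{"fn": "servo_tool", "kwargs": {
  "commands": [
    [[0.02, -0.005, 0], [0, 0, 0]],
    [[0.03, -0.007, 0], [0, 0, 0]],
    [[0.04, -0.01, 0], [0, 0, 0]],
    [[0.05, -0.012, 0], [0, 0, 0]],
    [[0.05, -0.012, 0], [0, 0, 0]]
  ]
}}

```text
clock: 18.85
ee_pos: [509.9, -86.8, 131.3]
ee_rot: [[0.971, -0.238, -0.0], [-0.238, -0.971, -0.0], [-0.0, 0.0, -1.0]]
ft_force: [-5.6, 1.3, 5.3]
grip_width: 23.4
grasp_force: 40.0
```

Emit:
{"fn": "servo_tool", "kwargs": {
  "commands": [
    [[0.02, -0.005, 0], [0, 0, 0]],
    [[0.03, -0.007, 0], [0, 0, 0]],
    [[0.04, -0.01, 0], [0, 0, 0]],
    [[0.05, -0.012, 0], [0, 0, 0]],
    [[0.05, -0.012, 0], [0, 0, 0]]
  ]
}}

```text
clock: 19.35
ee_pos: [511.1, -87.2, 131.1]
ee_rot: [[0.971, -0.239, -0.001], [-0.239, -0.971, 0.0], [-0.001, 0.0, -1.0]]
ft_force: [-5.0, 1.5, 4.0]
grip_width: 23.3
grasp_force: 40.0
```

Emit:
{"fn": "servo_tool", "kwargs": {
  "commands": [
    [[0.02, -0.005, 0], [0, 0, 0]],
    [[0.03, -0.007, 0], [0, 0, 0]],
    [[0.04, -0.01, 0], [0, 0, 0]],
    [[0.05, -0.012, 0], [0, 0, 0]],
    [[0.05, -0.012, 0], [0, 0, 0]]
  ]
}}

```text
clock: 19.85
ee_pos: [512.2, -87.4, 130.8]
ee_rot: [[0.971, -0.239, -0.002], [-0.239, -0.971, 0.0], [-0.002, 0.0, -1.0]]
ft_force: [-7.2, 2.4, 3.2]
grip_width: 23.2
grasp_force: 40.0
```

Emit:
{"fn": "servo_tool", "kwargs": {
  "commands": [
    [[0.02, -0.005, 0.02], [0, 0, 0]],
    [[0.04, -0.01, 0.02], [0, 0, 0]],
    [[0.05, -0.012, 0.02], [0, 0, 0]],
    [[0.05, -0.012, 0.02], [0, 0, 0]],
    [[0.05, -0.012, 0.02], [0, 0, 0]]
  ]
}}

```text
clock: 20.35
ee_pos: [512.8, -87.6, 130.6]
ee_rot: [[0.971, -0.238, -0.004], [-0.238, -0.971, 0.001], [-0.004, 0.0, -1.0]]
ft_force: [-9.0, 1.5, 1.3]
grip_width: 23.5
grasp_force: 40.0
```

Run:
```python
from g import *
s=bot.observe(); print(s['ee_pos'],s['ft_force'],s['moment'])
grab('side'); X,im,d=cloud('side')
cv2.imwrite('pics/s3.png',cv2.resize(cv2.imread('pics/side.png')[210:370,230:400],None,fx=3.5,fy=3.5,interpolation=cv2.INTER_CUBIC))
```

```text
[512.78541354 -87.58707587 130.59809331] [-8.96909512  1.5130172   1.31322741] [0.38553044 1.78415523 0.00508495]
```

View pics/s3.png

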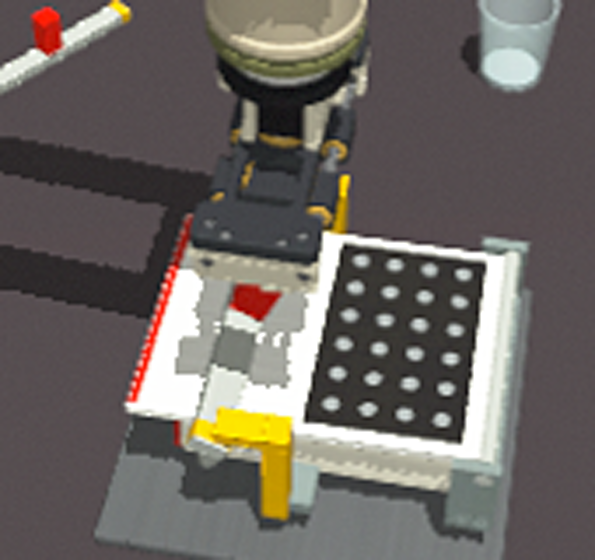

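```bash
cat > ov.py <<'E'
from g import *
import sys
def ov(out,cen=(543,-94.5),yaw=-.2405,feet=18,dx=0,dy=0,barx=-35):
    f=np.load('/tmp/side.npz'); im=f['im'][:,:,::-1].copy()
    S=4; x0,y0,w,h=255,290,90,75
    im=cv2.resize(im[y0:y0+h,x0:x0+w],None,fx=8,fy=8,interpolation=cv2.INTER_CUBIC)
    c,s=np.cos(yaw),np.sin(yaw)
    def pr(P):
        P=np.array(P,float); W=np.c_[cen[0]+dx+c*P[:,0]-s*P[:,1],cen[1]+dy+s*P[:,0]+c*P[:,1],P[:,2]]
        C=(W-f['o'])@f['R']; q,_=cv2.projectPoints(C,np.zeros(3),np.zeros(3),f['K'].astype(float),np.array([float(f['k1']),0,0,0.]))
        return ((q.reshape(-1,2)-[x0,y0]+.5)*8-.5).astype(np.int32)
    L=75+feet
    box=lambda a,b,y1,y2,z1,z2,col:[cv2.polylines(im,[pr([(a,y1,z),(b,y1,z),(b,y2,z),(a,y2,z)])],True,col,1) for z in(z1,z2)]
    box(-53,-23,-112,-92,L+15,L+25,(0,0,255)); box(barx-12,barx+12,-112,0,L-1,L+13,(255,0,0))
    cv2.polylines(im,[pr([(-115,-83,L),(110,-83,L)])],False,(0,160,0),1)
    cv2.polylines(im,[pr([(-130,130,12),(-130,-130,12),(130,-130,12)])],False,(255,0,255),1)
    cv2.imwrite(out,im)
ov('pics/ov1.png')
E
python3 ov.py
```

```text
(no output)
```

View pics/ov1.png

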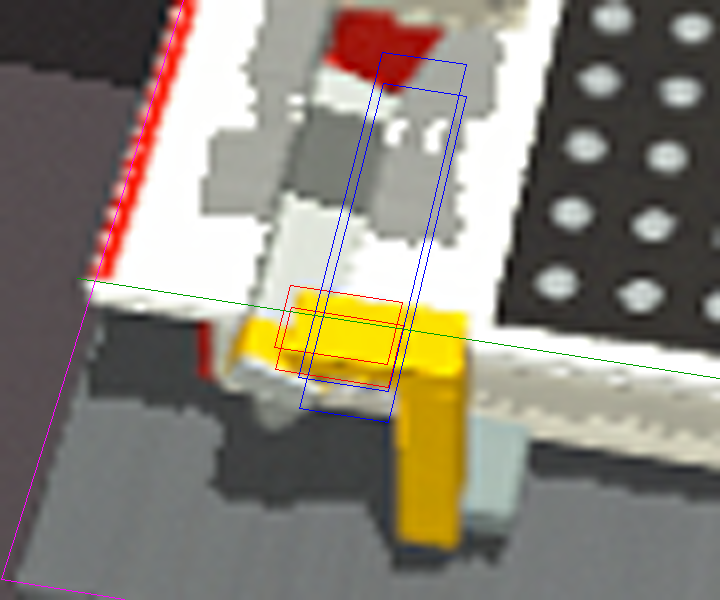

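The overlay shows the bar centre about 20 mm short of home, so the bar has slipped or tilted in the grip at the hook mouths. I'll measure it from depth.

Run:
```python
from g import *
X,im,d=cloud('side'); yaw=-.2405; c,s=np.cos(yaw),np.sin(yaw); M=X-[543+2,-94.5,0]
M=np.dstack([c*M[...,0]+s*M[...,1],-s*M[...,0]+c*M[...,1],M[...,2]])
for v in(312,318,322,325):
    print(v,[(u,*M[v,u].round(0).astype(int).tolist(),int(im[v,u].mean())) for u in range(276,312,2)])
m=(im[...,0]>90)&(im[...,1]<40)&(im[...,2]<40); m[:,:290]=0; m[:288]=0;m[305:]=0; m[:,315:]=0
P=M[m]; print(len(P)); print(P[::6].round(0).astype(int).tolist())
```

```text
312 [(276, -100, -45, 92, 254), (278, -96, -42, 90, 255), (280, -91, -43, 91, 168), (282, -87, -43, 92, 166), (284, -83, -39, 88, 166), (286, -78, -41, 92, 165), (288, -73, -43, 96, 166), (290, -68, -46, 101, 113), (292, -61, -53, 112, 121), (294, -57, -53, 112, 120), (296, -53, -50, 110, 120), (298, -49, -48, 108, 122), (300, -45, -45, 106, 119), (302, -42, -41, 101, 147), (304, -39, -31, 90, 166), (306, -35, -32, 92, 166), (308, -30, -32, 93, 167), (310, -26, -31, 92, 167)]
318 [(276, -97, -57, 87, 254), (278, -92, -58, 90, 254), (280, -88, -59, 91, 255), (282, -83, -60, 94, 255), (284, -79, -57, 92, 255), (286, -75, -56, 91, 255), (288, -71, -53, 87, 237), (290, -62, -70, 112, 229), (292, -58, -68, 110, 224), (294, -54, -67, 110, 224), (296, -50, -65, 108, 226), (298, -47, -61, 104, 225), (300, -42, -60, 104, 206), (302, -40, -49, 90, 163), (304, -36, -48, 90, 164), (306, -32, -47, 89, 164), (308, -27, -47, 90, 164), (310, -23, -46, 90, 165)]
322 [(276, -94, -69, 88, 254), (278, -90, -69, 89, 254), (280, -85, -70, 92, 254), (282, -81, -68, 90, 253), (284, -77, -68, 91, 254), (286,
[... 340 characters left out ...]
25 [(276, -92, -78, 90, 254), (278, -88, -77, 89, 253), (280, -84, -76, 89, 253), (282, -80, -74, 88, 253), (284, -75, -75, 90, 254), (286, -70, -75, 92, 232), (288, -62, -89, 112, 238), (290, -59, -86, 110, 225), (292, -54, -87, 112, 226), (294, -51, -83, 107, 227), (296, -47, -81, 106, 224), (298, -43, -80, 105, 236), (300, -40, -71, 93, 255), (302, -36, -69, 92, 254), (304, -32, -68, 91, 254), (306, -28, -68, 93, 253), (308, -23, -68, 93, 253), (310, -19, -64, 90, 254)]
76
[[-57, -7, 126], [-60, -7, 122], [-44, -16, 136], [-47, -14, 130], [-33, -16, 135], [-50, -10, 121], [-36, -15, 130], [-49, -15, 123], [-36, -15, 126], [-47, -15, 120], [-53, -16, 117], [-40, -13, 116], [-43, -13, 112]]
```

Run:
```python
from g import *
grab('wrist'); X,im,d=cloud('wrist'); s=bot.observe();print(s['ee_pos'],bot.camera_params('wrist')['origin'])
yaw=-.2405; c,sn=np.cos(yaw),np.sin(yaw); M=X-[543,-94.5,0]
M=np.dstack([c*M[...,0]+sn*M[...,1],-sn*M[...,0]+c*M[...,1],M[...,2]])
v,u=np.mgrid[:480,:640]
for y0 in(-105,-60,60,105):
    k=(abs(M[...,1]-y0)<3)&(abs(M[...,2]-105)<40)&(abs(M[...,0]+45)<60)&(d>0)
    P=M[k]; P=P[np.argsort(P[:,0])]; print(y0,len(P),[(p.round(0).astype(int).tolist()[0],int(round(p[2]))) for p in P[::max(1,len(P)//40)]])
```

```text
[512.78475236 -87.5919025  130.61845392] [ 583.16085193 -105.04880198  310.70473861]
-105 1116 [(-52, 118), (-50, 119), (-48, 118), (-47, 119), (-45, 119), (-44, 119), (-43, 118), (-41, 119), (-40, 119), (-39, 118), (-37, 118), (-36, 119), (-34, 119), (-33, 120), (-32, 118), (-30, 120), (-29, 119), (-27, 118), (-26, 119), (-25, 118), (-24, 120), (-22, 120), (-21, 121), (-19, 120), (-18, 120), (-17, 119), (-16, 119), (-15, 119), (-13, 120), (-12, 120), (-11, 121), (-10, 119), (-9, 120), (-7, 114), (-7, 102), (-7, 86), (-7, 89), (-7, 105), (-7, 105), (-7, 90), (-7, 67), (-7, 110)]
-60 1333 [(-54, 108), (-52, 108), (-51, 108), (-49, 108), (-48, 91), (-47, 92), (-46, 105), (-45, 92), (-44, 105), (-43, 93), (-42, 92), (-40, 92), (-38, 91), (-36, 93), (-34, 91), (-32, 92), (-30, 92), (-28, 92), (-26, 93), (-24, 93), (-22, 91), (-20, 92), (-18, 92), (-16, 93), (-14, 91), (-12, 92), (-10, 92), (-9, 93), (-7, 93), (-5, 93), (-3, 93), (-1, 93), (1, 94), (3, 95), (4, 94), (6, 94), (8, 95), (10, 94), (11, 94), (13, 96), (14, 95)]
60 1309 [(-53, 109), (-52, 108), (-50, 108), (-49, 107), (-47, 107
[... 182 characters left out ...]
 (-20, 93), (-19, 92), (-17, 93), (-15, 93), (-13, 91), (-11, 91), (-9, 92), (-7, 92), (-6, 92), (-4, 94), (-2, 94), (0, 94), (2, 95), (3, 94), (5, 94), (7, 95), (8, 94), (10, 94), (12, 95), (13, 95)]
105 1116 [(-52, 117), (-50, 118), (-48, 119), (-47, 119), (-46, 120), (-44, 118), (-42, 118), (-41, 118), (-40, 119), (-38, 119), (-37, 117), (-35, 120), (-34, 119), (-33, 120), (-31, 119), (-30, 119), (-29, 119), (-27, 117), (-26, 118), (-25, 118), (-23, 117), (-22, 119), (-20, 120), (-19, 119), (-18, 118), (-17, 120), (-15, 119), (-14, 120), (-13, 119), (-12, 119), (-10, 120), (-9, 121), (-8, 119), (-7, 119), (-7, 115), (-6, 82), (-6, 113), (-6, 115), (-6, 89), (-6, 118), (-6, 69), (-6, 112)]
```

The bar is pitched forward about 0.37 rad and wedged only about 11 mm under both jaws, and the pads have slid about 12 mm forward on the handle. Easing the tool back should let the spring flatten the bar under the jaws.

Emit:
{"fn": "servo_tool", "kwargs": {
  "commands": [
    [[-0.05, 0.012, 0], [0, 0, 0]],
    [[-0.1, 0.024, 0.01], [0, 0, 0]],
    [[-0.15, 0.036, 0.02], [0, 0, 0]],
    [[-0.2, 0.05, 0.03], [0, 0, 0]],
    [[-0.24, 0.06, 0.03], [0, 0, 0]]
  ]
}}

```text
clock: 20.95
ee_pos: [507.9, -86.4, 132.8]
ee_rot: [[0.971, -0.239, 0.002], [-0.239, -0.971, -0.001], [0.002, 0.0, -1.0]]
ft_force: [2.9, -2.0, -6.0]
grip_width: 23.4
grasp_force: 40.0
```

```bash
cat > prof.py <<'E'
from g import *
import sys
grab('wrist'); X,im,d=cloud('wrist'); s=bot.observe()
yaw=-.2405; c,sn=np.cos(yaw),np.sin(yaw); M=X-[543,-94.5,0]
M=np.dstack([c*M[...,0]+sn*M[...,1],-sn*M[...,0]+c*M[...,1],M[...,2]])
t=s['ee_pos']-[543,-94.5,0]; print('clk',s['clock'],'tcp',(c*t[0]+sn*t[1]).round(1),(-sn*t[0]+c*t[1]).round(1),t[2].round(1),'ft',s['ft_force'].round(1),'mom',s['moment'].round(2),'gw',s['grip_width'].round(1),s['grasp_force'].round(0))
for y0 in(-80,-60,60,80):
    k=(abs(M[...,1]-y0)<4)&(abs(M[...,2]-110)<40)&(d>0)&(abs(M[...,0]+65)<55)
    P=M[k]; b=np.round(P[:,0]/3).astype(int)
    print(y0,[(3*int(i),round(float(np.median(P[b==i,2])),1)) for i in np.unique(b) if (b==i).sum()>2])
E
python3 prof.py
```

```text
Traceback (most recent call last):
  File "prof.py", line 6, in <module>
    t=s['ee_pos']-[543,-94.5,0]; print('clk',s['clock'],'tcp',(c*t[0]+sn*t[1]).round(1),(-sn*t[0]+c*t[1]).round(1),t[2].round(1),'ft',s['ft_force'].round(1),'mom',s['moment'].round(2),'gw',s['grip_width'].round(1),s['grasp_force'].round(0))
                                                                                                                                                                                             ^^^^^^^^^^^^^^^^^^^^^
AttributeError: 'float' object has no attribute 'round'
```

```bash
sed -i "s/s\['grip_width'\].round(1),s\['grasp_force'\].round(0)/s['grip_width'],s['grasp_force']/" prof.py; python3 prof.py
```

```text
clk 21.05 tcp -36.3 -0.5 132.9 ft [ 3.7 -1.2 -7.5] mom [-0.37 -0.83  0.03] gw 23.585141183670142 39.998509883880615
-80 [(-60, 110.7), (-57, 110.4), (-54, 109.6), (-51, 108.6), (-48, 107.1), (-45, 105.3), (-42, 92.9), (-39, 92.9), (-36, 92.8), (-33, 92.8), (-30, 93.1), (-27, 92.9), (-24, 93.0), (-21, 92.9), (-18, 92.9), (-15, 92.9), (-12, 92.9), (-9, 93.1)]
-60 [(-60, 110.7), (-57, 110.5), (-54, 109.5), (-51, 108.5), (-48, 107.3), (-45, 105.1), (-42, 93.0), (-39, 92.9), (-36, 92.7), (-33, 93.0), (-30, 92.9), (-27, 92.8), (-24, 92.9), (-21, 92.8), (-18, 93.1), (-15, 93.0), (-12, 93.1), (-9, 92.8)]
60 [(-60, 110.6), (-57, 110.6), (-54, 109.2), (-51, 108.4), (-48, 107.0), (-45, 104.9), (-42, 92.6), (-39, 92.7), (-36, 92.6), (-33, 92.6), (-30, 92.7), (-27, 92.6), (-24, 92.8), (-21, 92.7), (-18, 92.8), (-15, 92.8), (-12, 92.6), (-9, 92.9)]
80 [(-60, 110.5), (-57, 110.1), (-54, 109.2), (-51, 108.3), (-48, 107.0), (-45, 105.3), (-42, 92.4), (-39, 92.5), (-36, 92.5), (-33, 92.6), (-30, 92.8), (-27, 92.4), (-24, 92.5), (-21, 92.5), (-18, 92.5), (-15, 92.8), (-12, 92.6), (-9, 92.6)]
```

Emit:
{"fn": "servo_tool", "kwargs": {
  "commands": [
    [[-0.05, 0.012, -0.02], [0, 0, 0]],
    [[-0.1, 0.024, -0.04], [0, 0, 0]],
    [[-0.15, 0.036, -0.04], [0, 0, 0]],
    [[-0.2, 0.05, -0.04], [0, 0, 0]],
    [[-0.2, 0.05, -0.04], [0, 0, 0]]
  ]
}}

```text
clock: 21.55
ee_pos: [501.8, -84.7, 132.6]
ee_rot: [[0.971, -0.238, 0.002], [-0.238, -0.971, -0.0], [0.002, -0.0, -1.0]]
ft_force: [3.8, -0.5, 4.4]
grip_width: 23.4
grasp_force: 40.0
```

```bash
sed -i "s/(-80,-60,60,80)/(-70,70)/" prof.py; python3 prof.py
```

```text
clk 21.6 tcp -42.4 -0.3 132.4 ft [ 5.1 -0.7  3.9] mom [-0.21 -1.04  0.  ] gw 23.433280048559528 40.0017786026001
-70 [(-66, 110.5), (-63, 110.2), (-60, 109.2), (-57, 108.2), (-54, 107.0), (-51, 104.4), (-48, 92.8), (-45, 92.6), (-42, 92.4), (-39, 92.6), (-36, 92.7), (-33, 92.7), (-30, 92.7), (-27, 92.7), (-24, 93.0), (-21, 92.7), (-18, 92.9), (-15, 92.8), (-12, 92.8), (-9, 92.8)]
70 [(-66, 110.2), (-63, 110.1), (-60, 109.0), (-57, 108.2), (-54, 106.9), (-51, 104.7), (-48, 92.5), (-45, 92.4), (-42, 92.4), (-39, 92.4), (-36, 92.3), (-33, 92.5), (-30, 92.4), (-27, 92.5), (-24, 92.4), (-21, 92.4), (-18, 92.6), (-15, 92.9), (-12, 92.6), (-9, 92.5)]
```

The bar moves rigidly with the tool, pitched about 0.34 rad. Turning the tool back about the mixer's y axis will flatten the bar and carry it forward under the jaws. I'll grip harder and turn in steps.

Emit:
{"fn": "servo_tool", "kwargs": {
  "commands": [
    [[0, 0, 0], [0, 0, 0]],
    [[0, 0, 0], [-0.07, -0.27, 0]],
    [[0, 0, 0], [-0.13, -0.53, 0]],
    [[0, 0, 0], [-0.2, -0.8, 0]],
    [[0, 0, 0.01], [-0.26, -1.05, 0]]
  ],
  "grip_force": 60
}}

```text
clock: 22.1
ee_pos: [500.4, -84.4, 132.3]
ee_rot: [[0.965, -0.238, 0.109], [-0.237, -0.971, -0.027], [0.112, 0.0, -0.994]]
ft_force: [-4.8, 0.2, 12.3]
grip_width: 23.3
grasp_force: 60.0
```

```bash
python3 prof.py
```

```text
clk 22.15 tcp -44.0 -0.3 132.3 ft [-2.5  0.4 12.4] mom [ 0.15  0.67 -0.02] gw 23.380609366528972 60.00565230846405
-70 [(-63, 108.2), (-60, 107.5), (-57, 106.9), (-54, 105.5), (-51, 92.5), (-48, 91.8), (-45, 91.8), (-42, 92.1), (-39, 92.0), (-36, 91.7), (-33, 91.8), (-30, 92.0), (-27, 91.9), (-24, 91.9), (-21, 91.8), (-18, 92.1), (-15, 92.3), (-12, 92.0), (-9, 92.2)]
70 [(-63, 108.0), (-60, 107.4), (-57, 106.5), (-54, 105.3), (-51, 92.3), (-48, 91.6), (-45, 91.5), (-42, 91.5), (-39, 91.6), (-36, 91.6), (-33, 91.7), (-30, 91.6), (-27, 91.8), (-24, 91.8), (-21, 91.9), (-18, 91.8), (-15, 92.1), (-12, 92.0), (-9, 92.1)]
```

Emit:
{"fn": "servo_tool", "kwargs": {
  "commands": [
    [[-0.05, 0.01, 0.04], [-0.07, -0.27, 0]],
    [[-0.1, 0.02, 0.05], [-0.13, -0.53, 0]],
    [[-0.15, 0.035, 0.05], [-0.2, -0.8, 0]],
    [[-0.2, 0.05, 0.05], [-0.26, -1.05, 0]],
    [[-0.2, 0.05, 0.05], [-0.26, -1.05, 0]]
  ]
}}

```text
clock: 22.65
ee_pos: [494.2, -82.9, 133.4]
ee_rot: [[0.946, -0.238, 0.218], [-0.232, -0.971, -0.054], [0.224, 0.001, -0.975]]
ft_force: [-1.2, -0.4, 6.3]
grip_width: 23.1
grasp_force: 60.0
```

```bash
python3 prof.py
```

```text
clk 22.7 tcp -50.1 -0.4 133.4 ft [-1.6  0.7  6.7] mom [-0.01  0.18 -0.  ] gw 22.875636667652177 60.00351369380951
-70 [(-66, 107.2), (-63, 107.1), (-60, 106.6), (-57, 106.3), (-54, 105.1), (-51, 92.1), (-48, 91.9), (-45, 92.0), (-42, 91.9), (-39, 92.0), (-36, 92.0), (-33, 92.0), (-30, 92.0), (-27, 92.2), (-24, 92.3), (-21, 92.1), (-18, 92.1), (-15, 92.3), (-12, 92.3), (-9, 92.3)]
70 [(-66, 107.1), (-63, 106.7), (-60, 106.3), (-57, 105.9), (-54, 105.0), (-51, 91.6), (-48, 91.7), (-45, 91.7), (-42, 91.6), (-39, 91.7), (-36, 91.9), (-33, 91.6), (-30, 92.0), (-27, 91.9), (-24, 91.8), (-21, 91.9), (-18, 91.9), (-15, 92.0), (-12, 92.0), (-9, 92.0)]
```

Emit:
{"fn": "servo_tool", "kwargs": {
  "commands": [
    [[-0.03, 0.007, 0.01], [-0.06, -0.24, 0]],
    [[-0.06, 0.015, 0.02], [-0.12, -0.48, 0]],
    [[-0.09, 0.02, 0.02], [-0.18, -0.72, 0]],
    [[-0.12, 0.03, 0.02], [-0.22, -0.9, 0]],
    [[-0.12, 0.03, 0.02], [-0.22, -0.9, 0]]
  ]
}}

```text
clock: 23.2
ee_pos: [490.5, -82.0, 133.7]
ee_rot: [[0.921, -0.238, 0.308], [-0.226, -0.971, -0.076], [0.317, 0.001, -0.948]]
ft_force: [-2.4, -0.0, 6.4]
grip_width: 23.5
grasp_force: 60.0
```

```bash
python3 prof.py
```

```text
clk 23.25 tcp -53.9 -0.3 133.7 ft [-2.9  0.5  7.2] mom [ 0.04  0.25 -0.06] gw 23.397179277500396 60.003610253334045
-70 [(-69, 106.1), (-66, 106.1), (-63, 106.2), (-60, 105.9), (-57, 105.9), (-54, 104.1), (-51, 91.7), (-48, 91.9), (-45, 91.7), (-42, 91.9), (-39, 92.1), (-36, 92.2), (-33, 92.1), (-30, 92.0), (-27, 92.1), (-24, 92.2), (-21, 92.3), (-18, 92.2), (-15, 92.1), (-12, 92.3), (-9, 92.5)]
70 [(-69, 105.7), (-66, 105.8), (-63, 105.7), (-60, 105.6), (-57, 105.6), (-54, 104.3), (-51, 91.6), (-48, 91.7), (-45, 91.7), (-42, 91.7), (-39, 91.8), (-36, 91.8), (-33, 91.8), (-30, 91.8), (-27, 91.9), (-24, 91.9), (-21, 91.9), (-18, 91.9), (-15, 92.0), (-12, 92.1), (-9, 92.0)]
```

The bar is flat again (top 106, under the jaws' 109), with its leading edge at the mouths. Sliding gently.

Emit:
{"fn": "servo_tool", "kwargs": {
  "commands": [
    [[0.04, -0.01, 0.01], [0, 0, 0]],
    [[0.08, -0.02, 0.01], [0, 0, 0]],
    [[0.12, -0.03, 0.01], [0, 0, 0]],
    [[0.16, -0.04, 0.01], [0, 0, 0]],
    [[0.2, -0.05, 0.01], [0, 0, 0]]
  ]
}}

```text
clock: 23.75
ee_pos: [496.1, -83.3, 133.8]
ee_rot: [[0.922, -0.238, 0.305], [-0.226, -0.971, -0.075], [0.314, 0.0, -0.949]]
ft_force: [-8.1, 1.2, 13.1]
grip_width: 23.6
grasp_force: 60.0
```

```bash
python3 prof.py
```

```text
clk 23.8 tcp -48.1 -0.3 133.9 ft [-7.5  0.9 11.4] mom [ 0.25  1.35 -0.01] gw 23.002586595834213 60.00605821609497
-70 [(-63, 106.8), (-60, 106.3), (-57, 105.8), (-54, 105.0), (-51, 91.8), (-48, 91.5), (-45, 91.8), (-42, 91.9), (-39, 91.8), (-36, 91.8), (-33, 91.9), (-30, 92.1), (-27, 92.0), (-24, 92.2), (-21, 92.2), (-18, 92.1), (-15, 92.0), (-12, 92.2), (-9, 92.4)]
70 [(-63, 106.2), (-60, 105.9), (-57, 105.6), (-54, 104.7), (-51, 91.5), (-48, 91.5), (-45, 91.4), (-42, 91.6), (-39, 91.4), (-36, 91.6), (-33, 91.6), (-30, 91.8), (-27, 91.7), (-24, 91.9), (-21, 91.8), (-18, 91.9), (-15, 91.9), (-12, 92.0), (-9, 92.1)]
```

The off-centre pads let the bar pitch again, so I'll do this properly. I'll set the bar on the bench and regrasp it with the fingers closing across the bar, which is rigid in pitch.

Emit:
{"fn": "servo_tool", "kwargs": {
  "commands": [
    [[-0.3, 0.07, 0], [0, 0, 0]],
    [[-0.6, 0.15, 0.3], [0, 0, 0]],
    [[-0.6, 0.15, 1.2], [0, 0, 0]],
    [[-0.6, 0.15, 2.4], [0, 0, 0]],
    [[-0.6, 0.15, 3.4], [0, 0, 0]]
  ]
}}

```text
clock: 24.3
ee_pos: [477.5, -78.6, 235.0]
ee_rot: [[0.923, -0.238, 0.303], [-0.227, -0.971, -0.075], [0.312, 0.0, -0.95]]
ft_force: [1.1, 0.4, -2.3]
grip_width: 23.0
grasp_force: 60.0
```

Emit:
{"fn": "servo_tool", "kwargs": {
  "commands": [
    [[0, 1.2, 0], [0, 0, 0]],
    [[0.1, 2.7, 0], [0, 0, 0]],
    [[0.2, 4.2, 0], [0, 0, 0]],
    [[0.4, 5.7, 0], [0, 0, 0]],
    [[0.6, 7.2, 0], [0, 0, 0]]
  ]
}}

```text
clock: 24.8
ee_pos: [495.4, 138.1, 233.7]
ee_rot: [[0.922, -0.239, 0.304], [-0.226, -0.971, -0.078], [0.314, 0.003, -0.95]]
ft_force: [0.4, -0.4, -2.9]
grip_width: 23.7
grasp_force: 60.0
```

Emit:
{"fn": "servo_tool", "kwargs": {
  "commands": [
    [[0, 1.3, -0.3], [0, 0, 0]],
    [[0, 2.5, -1.2], [0, 0, 0]],
    [[0, 2.6, -2.6], [0, 0, 0]],
    [[0, 2.6, -4], [0, 0, 0]],
    [[0, 2.6, -5], [0, 0, 0]]
  ]
}}

```text
clock: 25.3
ee_pos: [493.1, 213.5, 80.1]
ee_rot: [[0.924, -0.238, 0.3], [-0.224, -0.971, -0.08], [0.311, 0.006, -0.951]]
ft_force: [0.5, 0.0, -3.3]
grip_width: 23.4
grasp_force: 60.0
```

Emit:
{"fn": "servo_tool", "kwargs": {
  "commands": [
    [[0, 0, -0.4], [0, 0, 0]],
    [[0, 0, -0.7], [0, 0, 0]],
    [[0, 0, -0.9], [0, 0, 0]],
    [[0, 0, -1], [0, 0, 0]],
    [[0, 0, -1], [0, 0, 0]]
  ]
}}

```text
clock: 25.8
ee_pos: [498.3, 215.0, 57.3]
ee_rot: [[0.92, -0.239, 0.31], [-0.227, -0.971, -0.076], [0.319, -0.0, -0.948]]
ft_force: [-0.2, 0.2, -1.5]
grip_width: 23.1
grasp_force: 60.0
```

Emit:
{"fn": "servo_tool", "kwargs": {
  "commands": [
    [[0, 0, -0.2], [0, 0, 0]],
    [[0, 0, -0.36], [0, 0, 0]],
    [[0, 0, -0.45], [0, 0, 0]],
    [[0, 0, -0.45], [0, 0, 0]],
    [[0, 0, -0.45], [0, 0, 0]]
  ]
}}

```text
clock: 26.3
ee_pos: [497.5, 214.8, 42.8]
ee_rot: [[0.921, -0.238, 0.309], [-0.226, -0.971, -0.076], [0.318, 0.0, -0.948]]
ft_force: [0.8, -0.3, -3.2]
grip_width: 23.6
grasp_force: 60.0
```

Emit:
{"fn": "servo_tool", "kwargs": {
  "commands": [
    [[0, 0, 0], [0, 0, 0]],
    [[0, 0, 0], [0, 0, 0]],
    [[0, 0, 0], [0, 0, 0]],
    [[0, 0, 0], [0, 0, 0]],
    [[0, 0, 0.3], [0, 0, 0]]
  ],
  "hand": 0.4
}}

```text
clock: 26.8
ee_pos: [496.6, 214.3, 50.9]
ee_rot: [[0.921, -0.239, 0.307], [-0.226, -0.971, -0.077], [0.316, 0.002, -0.949]]
ft_force: [-0.2, -0.8, -0.2]
grip_width: 54.7
grasp_force: 0.0
```

Emit:
{"fn": "servo_tool", "kwargs": {
  "commands": [
    [[-0.1, 0, 1], [0.2, 0.6, 0]],
    [[-0.3, 0, 2.4], [0.3, 1.2, 0]],
    [[-0.5, 0, 3.6], [0.5, 1.9, 0]],
    [[-0.6, 0, 4], [0.6, 2.5, 0]],
    [[-0.6, 0, 4], [0.75, 3.03, 0]]
  ],
  "hand": 0
}}

```text
clock: 27.3
ee_pos: [481.8, 215.7, 176.9]
ee_rot: [[0.971, -0.238, 0.001], [-0.238, -0.971, 0.004], [0.0, -0.004, -1.0]]
ft_force: [0.6, -0.2, -0.3]
grip_width: 90.1
grasp_force: 0.0
```

```bash
cat > bar.py <<'E'
from g import *
for n in('wrist','top'):
    grab(n); X,im,d=cloud(n); s=bot.observe()
    R=(im[...,0]>110)&(im[...,1]<.62*im[...,0])&(im[...,2]<.62*im[...,0])&(d>0)&(X[...,2]>57)&(X[...,2]<72)&(abs(X[...,0]-490)<60)&(abs(X[...,1]-215)<60)
    b=(X[...,2]>9)&(X[...,2]<18)&(d>0)&(abs(X[...,0]-490)<70)&(abs(X[...,1]-215)<125)
    print(n,s['clock'],s['ee_pos'].round(1),R.sum(),b.sum())
    for m in(R,b):
        if m.sum()>20: P=X[m][:,:2].astype(np.float32); print(cv2.minAreaRect(P),np.median(X[m],0).round(1))
E
python3 bar.py
```

```text
wrist 27.35 [481.6 214.8 174.9] 951 6002
((483.3361511230469, 217.3579559326172), (23.92295265197754, 24.62030792236328), 75.77412414550781) [484.6 217.4  63.5]
((483.6730041503906, 217.63497924804688), (223.80404663085938, 25.006046295166016), 76.08776092529297) [484.5 213.6  13.5]
top 27.4 [481.1 214.4 173.3] 0 53
((485.4799499511719, 191.00796508789062), (125.98331451416016, 165.99851989746094), 12.482553482055664) [460.7 120.5  13.5]
```

Emit:
{"fn": "servo_tool", "kwargs": {
  "commands": [
    [[0, 0, 0], [0, 0, 1.4]],
    [[0, 0, 0], [0, 0, 2.8]],
    [[0, 0, 0], [0, 0, 4.2]],
    [[0, 0, 0], [0, 0, 5.6]],
    [[0, 0, 0], [0, 0, 7]]
  ]
}}

```text
clock: 27.9
ee_pos: [478.9, 214.8, 171.4]
ee_rot: [[0.878, 0.478, -0.002], [0.478, -0.878, -0.002], [-0.003, 0.001, -1.0]]
ft_force: [0.2, 0.5, 0.3]
grip_width: 92.8
grasp_force: 0.0
```

Emit:
{"fn": "servo_tool", "kwargs": {
  "commands": [
    [[0, 0, 0], [0, 0, 1.4]],
    [[0, 0, 0], [0, 0, 2.8]],
    [[0, 0, 0], [0, 0, 4.2]],
    [[0, 0, 0], [0, 0, 5.6]],
    [[0, 0, 0], [0, 0, 7]]
  ]
}}

```text
clock: 28.4
ee_pos: [479.0, 214.8, 171.4]
ee_rot: [[0.333, 0.943, -0.001], [0.943, -0.333, -0.004], [-0.004, 0.001, -1.0]]
ft_force: [-0.2, 0.6, -0.7]
grip_width: 93.0
grasp_force: 0.0
```

Emit:
{"fn": "servo_tool", "kwargs": {
  "commands": [
    [[0.15, 0.09, 0], [0, 0, 0.5]],
    [[0.15, 0.09, -0.7], [0, 0, 0.93]],
    [[0.15, 0.09, -1.7], [0, 0, 0.93]],
    [[0.15, 0.09, -2.6], [0, 0, 0.93]],
    [[0.15, 0.09, -2.8], [0, 0, 0.93]]
  ]
}}

```text
clock: 28.9
ee_pos: [480.9, 216.6, 83.9]
ee_rot: [[0.245, 0.969, -0.006], [0.969, -0.245, -0.006], [-0.007, -0.005, -1.0]]
ft_force: [0.3, -0.7, -0.7]
grip_width: 93.5
grasp_force: 0.0
```

Emit:
{"fn": "servo_tool", "kwargs": {
  "commands": [
    [[0, 0, -0.5], [0, 0, 0]],
    [[0, 0, -1], [0, 0, 0]],
    [[0, 0, -1.4], [0, 0, 0]],
    [[0, 0, -1.5], [0, 0, 0]],
    [[0, 0, -1.5], [0, 0, 0]]
  ],
  "hand": 0.3
}}

```text
clock: 29.4
ee_pos: [483.8, 217.3, 42.3]
ee_rot: [[0.246, 0.969, -0.002], [0.969, -0.246, -0.003], [-0.004, -0.001, -1.0]]
ft_force: [0.1, 0.8, 0.2]
grip_width: 65.5
grasp_force: 0.0
```

Emit:
{"fn": "servo_tool", "kwargs": {
  "commands": [
    [[0, 0, -0.05], [0, 0, 0.05]],
    [[0, 0, -0.05], [0, 0, 0.05]],
    [[0, 0, -0.05], [0, 0, 0.05]],
    [[0, 0, -0.05], [0, 0, 0.05]],
    [[0, 0, -0.05], [0, 0, 0.05]]
  ],
  "hand": 1,
  "grip_force": 50
}}

```text
clock: 29.9
ee_pos: [484.2, 217.6, 41.6]
ee_rot: [[0.241, 0.971, -0.001], [0.971, -0.241, -0.003], [-0.003, 0.0, -1.0]]
ft_force: [-1.1, 0.1, -0.4]
grip_width: 29.7
grasp_force: 0.0
```

Emit:
{"fn": "servo_tool", "kwargs": {
  "commands": [
    [[0, 0, 0], [0, 0, 0]],
    [[0, 0, 0], [0, 0, 0]],
    [[0, 0, 0], [0, 0, 0]],
    [[0, 0, 0], [0, 0, 0]],
    [[0, 0, 0], [0, 0, 0]]
  ]
}}

```text
clock: 30.4
ee_pos: [484.1, 217.6, 41.5]
ee_rot: [[0.241, 0.971, -0.001], [0.971, -0.241, -0.003], [-0.003, -0.0, -1.0]]
ft_force: [-0.9, -0.2, 1.9]
grip_width: 23.3
grasp_force: 50.0
```

Emit:
{"fn": "servo_tool", "kwargs": {
  "commands": [
    [[0, 0, 1.2], [0, 0, 0]],
    [[0, 0, 2.6], [0, 0, 0]],
    [[0, 0, 4], [0, 0, 0]],
    [[-0.1, -0.5, 5.2], [0, 0, 0]],
    [[-0.15, -1.5, 5.7], [0, 0, 0]]
  ]
}}

```text
clock: 30.9
ee_pos: [480.9, 173.8, 216.3]
ee_rot: [[0.238, 0.971, 0.004], [0.971, -0.238, -0.001], [-0.0, 0.004, -1.0]]
ft_force: [1.4, -1.1, -3.1]
grip_width: 23.0
grasp_force: 50.0
```

Emit:
{"fn": "servo_tool", "kwargs": {
  "commands": [
    [[-0.15, -1.5, 0], [0, 0, 0]],
    [[-0.3, -3, 0], [0, 0, 0]],
    [[-0.45, -4.5, 0], [0, 0, 0]],
    [[-0.6, -6, 0], [0, 0, 0]],
    [[-0.65, -7.3, 0], [0, 0, 0]]
  ]
}}

```text
clock: 31.4
ee_pos: [459.1, -48.5, 211.7]
ee_rot: [[0.241, 0.971, -0.002], [0.971, -0.241, -0.003], [-0.004, -0.001, -1.0]]
ft_force: [1.3, -0.0, -2.1]
grip_width: 22.8
grasp_force: 50.0
```

Emit:
{"fn": "servo_tool", "kwargs": {
  "commands": [
    [[0.03, -0.4, -0.2], [0, 0, 0]],
    [[0.05, -0.83, -0.5], [0, 0, 0]],
    [[0.05, -0.83, -0.8], [0, 0, 0]],
    [[0.05, -0.83, -0.95], [0, 0, 0]],
    [[0.05, -0.83, -1.05], [0, 0, 0]]
  ]
}}

```text
clock: 31.9
ee_pos: [461.2, -70.2, 180.0]
ee_rot: [[0.239, 0.971, -0.002], [0.971, -0.239, -0.003], [-0.003, -0.002, -1.0]]
ft_force: [-0.8, 0.3, 1.2]
grip_width: 23.3
grasp_force: 50.0
```

Emit:
{"fn": "servo_tool", "kwargs": {
  "commands": [
    [[0, 0, -0.1], [0, 0, 0]],
    [[0, 0, -0.2], [0, 0, 0]],
    [[0, 0, -0.3], [0, 0, 0]],
    [[0, 0, -0.4], [0, 0, 0]],
    [[0, 0, -0.5], [0, 0, 0]]
  ]
}}

```text
clock: 32.4
ee_pos: [461.7, -71.2, 165.9]
ee_rot: [[0.24, 0.971, -0.001], [0.971, -0.24, -0.003], [-0.003, 0.0, -1.0]]
ft_force: [-0.8, 2.4, 2.2]
grip_width: 23.1
grasp_force: 50.1
```

Emit:
{"fn": "servo_tool", "kwargs": {
  "commands": [
    [[0, 0, -0.1], [0, 0, 0]],
    [[0, 0, -0.2], [0, 0, 0]],
    [[0, 0, -0.3], [0, 0, 0]],
    [[0, 0, -0.4], [0, 0, 0]],
    [[0, 0, -0.5], [0, 0, 0]]
  ]
}}

```text
clock: 32.9
ee_pos: [461.4, -71.5, 150.5]
ee_rot: [[0.241, 0.971, -0.001], [0.971, -0.241, -0.003], [-0.003, -0.001, -1.0]]
ft_force: [-2.9, 0.9, 3.5]
grip_width: 23.5
grasp_force: 50.1
```

Emit:
{"fn": "servo_tool", "kwargs": {
  "commands": [
    [[0, -0.02, -0.1], [0, 0, 0]],
    [[0, -0.04, -0.2], [0, 0, 0]],
    [[0, -0.06, -0.3], [0, 0, 0]],
    [[0, -0.08, -0.38], [0, 0, 0]],
    [[0, -0.08, -0.43], [0, 0, 0]]
  ]
}}

```text
clock: 33.4
ee_pos: [461.8, -73.7, 137.8]
ee_rot: [[0.24, 0.971, -0.001], [0.971, -0.24, -0.003], [-0.003, 0.0, -1.0]]
ft_force: [-1.0, 3.3, 4.1]
grip_width: 23.1
grasp_force: 50.0
```

Emit:
{"fn": "servo_tool", "kwargs": {
  "commands": [
    [[0, 0, -0.03], [0, 0, 0]],
    [[0, 0, -0.06], [0, 0, 0]],
    [[0, 0, -0.08], [0, 0, 0]],
    [[0, 0, -0.1], [0, 0, 0]],
    [[0, 0, -0.1], [0, 0, 0]]
  ]
}}

```text
clock: 33.9
ee_pos: [461.6, -73.8, 134.9]
ee_rot: [[0.24, 0.971, -0.001], [0.971, -0.24, -0.003], [-0.003, -0.0, -1.0]]
ft_force: [-1.1, 2.7, 3.3]
grip_width: 23.2
grasp_force: 50.0
```

Emit:
{"fn": "servo_tool", "kwargs": {
  "commands": [
    [[0, 0, -0.02], [0, 0, 0]],
    [[0.06, -0.015, -0.03], [0, 0, 0]],
    [[0.13, -0.03, -0.03], [0, 0, 0]],
    [[0.22, -0.055, -0.03], [0, 0, 0]],
    [[0.32, -0.08, -0.03], [0, 0, 0]]
  ]
}}

```text
clock: 34.4
ee_pos: [471.2, -76.5, 133.9]
ee_rot: [[0.241, 0.971, -0.002], [0.971, -0.241, -0.003], [-0.004, -0.001, -1.0]]
ft_force: [-3.8, 1.6, 3.6]
grip_width: 23.1
grasp_force: 50.1
```

Emit:
{"fn": "servo_tool", "kwargs": {
  "commands": [
    [[0.08, -0.02, 0], [0, 0, 0]],
    [[0.16, -0.04, 0], [0, 0, 0]],
    [[0.24, -0.06, 0], [0, 0, 0]],
    [[0.32, -0.08, 0], [0, 0, 0]],
    [[0.4, -0.1, 0], [0, 0, 0]]
  ]
}}

```text
clock: 34.9
ee_pos: [483.4, -79.3, 134.1]
ee_rot: [[0.241, 0.971, -0.001], [0.971, -0.241, -0.003], [-0.003, -0.0, -1.0]]
ft_force: [-4.1, 1.0, 3.7]
grip_width: 23.1
grasp_force: 50.1
```

```bash
python3 prof.py
```

```text
clk 34.95 tcp -61.2 0.6 134.1 ft [-3.5  0.8  4.2] mom [0.14 0.68 0.  ] gw 22.92599804082633 50.0589519739151
-70 []
70 [(-114, 91.8), (-111, 92.6), (-108, 91.9), (-105, 91.6), (-102, 91.9), (-99, 91.8), (-96, 91.8), (-93, 91.9), (-90, 91.6), (-87, 92.0), (-84, 91.9), (-81, 91.9), (-78, 91.9), (-75, 92.0), (-72, 106.6), (-69, 106.5), (-66, 106.5), (-63, 106.3), (-60, 106.3), (-57, 106.3), (-54, 106.3), (-51, 106.0), (-48, 92.5), (-45, 92.2), (-42, 92.1), (-39, 92.3), (-36, 92.2), (-33, 92.3), (-30, 92.5), (-27, 92.4), (-24, 92.4), (-21, 92.4), (-18, 92.6), (-15, 92.4), (-12, 92.8), (-9, 92.6)]
```

The bar is flat and entering the jaws (x from -73 to -50, top 106). Continuing home.

Emit:
{"fn": "servo_tool", "kwargs": {
  "commands": [
    [[0.08, -0.02, 0], [0, 0, 0]],
    [[0.16, -0.04, 0], [0, 0, 0]],
    [[0.24, -0.06, 0], [0, 0, 0]],
    [[0.32, -0.08, 0], [0, 0, 0]],
    [[0.4, -0.1, 0], [0, 0, 0]]
  ]
}}

```text
clock: 35.45
ee_pos: [495.4, -82.3, 134.1]
ee_rot: [[0.241, 0.971, -0.001], [0.971, -0.241, -0.003], [-0.003, -0.0, -1.0]]
ft_force: [-3.5, 1.1, 4.7]
grip_width: 23.1
grasp_force: 50.1
```

Emit:
{"fn": "servo_tool", "kwargs": {
  "commands": [
    [[0.06, -0.015, 0], [0, 0, 0]],
    [[0.12, -0.03, 0], [0, 0, 0]],
    [[0.18, -0.045, 0], [0, 0, 0]],
    [[0.24, -0.06, 0], [0, 0, 0]],
    [[0.3, -0.075, 0], [0, 0, 0]]
  ]
}}

```text
clock: 35.95
ee_pos: [504.3, -84.5, 134.1]
ee_rot: [[0.241, 0.971, -0.001], [0.971, -0.241, -0.003], [-0.003, -0.0, -1.0]]
ft_force: [-4.0, 1.4, 4.6]
grip_width: 23.5
grasp_force: 50.1
```

Emit:
{"fn": "servo_tool", "kwargs": {
  "commands": [
    [[0.03, -0.007, 0], [0, 0, 0]],
    [[0.06, -0.015, 0], [0, 0, 0]],
    [[0.09, -0.022, 0], [0, 0, 0]],
    [[0.09, -0.022, 0], [0, 0, 0]],
    [[0.09, -0.022, 0], [0, 0, 0]]
  ]
}}

```text
clock: 36.45
ee_pos: [507.1, -85.1, 134.1]
ee_rot: [[0.241, 0.971, -0.001], [0.971, -0.241, -0.003], [-0.003, -0.0, -1.0]]
ft_force: [-5.5, 1.5, 5.6]
grip_width: 23.5
grasp_force: 50.1
```

Emit:
{"fn": "servo_tool", "kwargs": {
  "commands": [
    [[0.02, -0.005, 0], [0, 0, 0]],
    [[0.04, -0.01, 0], [0, 0, 0]],
    [[0.06, -0.015, 0], [0, 0, 0]],
    [[0.06, -0.015, 0], [0, 0, 0]],
    [[0.06, -0.015, 0], [0, 0, 0]]
  ]
}}

```text
clock: 36.95
ee_pos: [508.8, -85.6, 134.1]
ee_rot: [[0.241, 0.971, -0.001], [0.971, -0.241, -0.003], [-0.003, -0.0, -1.0]]
ft_force: [-5.1, 0.7, 4.8]
grip_width: 23.4
grasp_force: 50.1
```

Emit:
{"fn": "servo_tool", "kwargs": {
  "commands": [
    [[0.02, -0.005, 0], [0, 0, 0]],
    [[0.03, -0.007, 0], [0, 0, 0]],
    [[0.04, -0.01, 0], [0, 0, 0]],
    [[0.04, -0.01, 0], [0, 0, 0]],
    [[0.04, -0.01, 0], [0, 0, 0]]
  ]
}}

```text
clock: 37.45
ee_pos: [510.0, -85.9, 134.1]
ee_rot: [[0.241, 0.971, -0.001], [0.971, -0.241, -0.003], [-0.003, -0.0, -1.0]]
ft_force: [-5.5, 1.3, 4.2]
grip_width: 23.2
grasp_force: 50.1
```

```bash
python3 prof.py
```

```text
clk 37.5 tcp -34.1 0.5 134.1 ft [-5.4  1.6  6.1] mom [ 0.24  1.03 -0.02] gw 23.292032376728738 50.09933352470398
-70 []
70 [(-114, 91.2), (-111, 92.3), (-108, 91.6), (-105, 91.4), (-102, 91.5), (-99, 91.6), (-96, 91.5), (-93, 91.8), (-90, 91.6), (-87, 91.6), (-84, 91.8), (-81, 91.8), (-78, 91.7), (-75, 91.8), (-72, 91.8), (-69, 91.8), (-66, 91.8), (-63, 92.0), (-60, 91.7), (-57, 91.9), (-54, 91.8), (-51, 92.0), (-48, 92.0), (-45, 106.5), (-42, 106.6), (-39, 106.4), (-36, 106.5), (-33, 106.5), (-30, 106.4), (-27, 106.2), (-24, 106.0), (-21, 92.3), (-18, 92.1), (-15, 92.3), (-12, 92.2), (-9, 92.2)]
```

Near home; feeling for the backs.

Emit:
{"fn": "servo_tool", "kwargs": {
  "commands": [
    [[0.02, -0.005, 0], [0, 0, 0]],
    [[0.04, -0.01, 0], [0, 0, 0]],
    [[0.05, -0.012, 0], [0, 0, 0]],
    [[0.05, -0.012, 0], [0, 0, 0]],
    [[0.05, -0.012, 0], [0, 0, 0]]
  ]
}}

```text
clock: 38.0
ee_pos: [510.4, -86.0, 134.2]
ee_rot: [[0.24, 0.971, -0.003], [0.971, -0.24, -0.003], [-0.003, -0.003, -1.0]]
ft_force: [-10.3, 2.3, 10.2]
grip_width: 23.3
grasp_force: 50.2
```

Emit:
{"fn": "servo_tool", "kwargs": {
  "commands": [
    [[0.02, -0.005, 0], [0, 0, 0]],
    [[0.03, -0.007, 0], [0, 0, 0]],
    [[0.04, -0.01, 0], [0, 0, 0]],
    [[0.04, -0.01, 0], [0, 0, 0]],
    [[0.04, -0.01, 0], [0, 0, 0]]
  ]
}}

```text
clock: 38.5
ee_pos: [510.7, -86.1, 134.2]
ee_rot: [[0.24, 0.971, -0.005], [0.971, -0.24, -0.002], [-0.003, -0.005, -1.0]]
ft_force: [-15.6, 4.4, 13.7]
grip_width: 23.1
grasp_force: 50.4
```

The backs are felt at (510.4,-86). Relaxing, releasing and withdrawing.

Emit:
{"fn": "servo_tool", "kwargs": {
  "commands": [
    [[-0.02, 0.005, 0.01], [0, 0, 0]],
    [[-0.04, 0.01, 0.02], [0, 0, 0]],
    [[-0.05, 0.012, 0.04], [0, 0, 0]],
    [[-0.05, 0.012, 0.05], [0, 0, 0]],
    [[-0.05, 0.012, 0.06], [0, 0, 0]]
  ]
}}

```text
clock: 39.0
ee_pos: [510.2, -85.9, 135.0]
ee_rot: [[0.241, 0.971, -0.003], [0.971, -0.241, -0.003], [-0.003, -0.002, -1.0]]
ft_force: [-6.1, 1.1, 1.6]
grip_width: 23.4
grasp_force: 50.1
```

Emit:
{"fn": "servo_tool", "kwargs": {
  "commands": [
    [[0, 0, 0], [0, 0, 0]],
    [[0, 0, 0], [0, 0, 0]],
    [[0, 0, 0], [0, 0, 0]],
    [[0, 0, 0], [0, 0, 0]],
    [[0, 0, 0], [0, 0, 0]]
  ],
  "hand": 0.4
}}

```text
clock: 39.5
ee_pos: [511.3, -86.2, 135.9]
ee_rot: [[0.241, 0.971, -0.001], [0.971, -0.241, -0.003], [-0.003, 0.0, -1.0]]
ft_force: [0.6, 0.1, 0.4]
grip_width: 54.3
grasp_force: 0.0
```

Emit:
{"fn": "servo_tool", "kwargs": {
  "commands": [
    [[0, 0, 0.4], [0, 0, 0]],
    [[0, 0, 1.2], [0, 0, 0]],
    [[0, 0, 2.2], [0, 0, 0]],
    [[0, 0, 3.2], [0, 0, 0]],
    [[0, 0, 3.2], [0, 0, 0]]
  ]
}}

```text
clock: 40.0
ee_pos: [513.8, -86.9, 238.2]
ee_rot: [[0.241, 0.971, 0.008], [0.971, -0.24, -0.005], [-0.003, 0.009, -1.0]]
ft_force: [0.8, -0.4, 0.8]
grip_width: 55.9
grasp_force: 0.0
```

```bash
python3 prof.py
python3 - <<'E'
from g import *
X,im,d=cloud('wrist'); yaw=-.2405; c,sn=np.cos(yaw),np.sin(yaw); M=X-[543,-94.5,0]
M=np.dstack([c*M[...,0]+sn*M[...,1],-sn*M[...,0]+c*M[...,1],M[...,2]])
k=(d>0)&(abs(M[...,2]-157)<8)&(abs(M[...,0]+35)<40)&(abs(M[...,1])<40); print(k.sum(),cv2.minAreaRect(M[k][:,:2].astype(np.float32)) if k.sum()>9 else '')
k=(d>0)&(abs(M[...,2]-107.5)<4)&(abs(M[...,0]+35)<25)&(abs(M[...,1])<90); print(k.sum(),cv2.minAreaRect(M[k][:,:2].astype(np.float32)))
cv2.imwrite('pics/fin.png',cv2.imread('pics/wrist.png'))
E
```

```text
clk 40.05 tcp -31.1 0.5 235.6 ft [ 1.  -0.7 -1.1] mom [-0.06 -0.08  0.05] gw 55.72918988188474 0.0
-70 [(-84, 95.1), (-81, 95.4), (-78, 95.3), (-75, 95.4), (-72, 95.1), (-69, 95.1), (-66, 95.0), (-63, 94.9), (-60, 95.0), (-57, 95.0), (-54, 95.1), (-51, 94.9), (-48, 95.1), (-45, 109.0), (-42, 108.7), (-39, 108.8), (-36, 108.5), (-33, 108.7), (-30, 108.8), (-27, 108.9), (-24, 108.6), (-21, 94.8), (-18, 94.8), (-15, 94.6), (-12, 94.5), (-9, 94.2)]
70 [(-114, 95.1), (-111, 96.1), (-108, 95.1), (-105, 95.2), (-102, 95.0), (-99, 95.0), (-96, 95.0), (-93, 94.9), (-90, 95.1), (-87, 94.7), (-84, 94.9), (-81, 95.2), (-78, 94.8), (-75, 95.1), (-72, 94.8), (-69, 94.8), (-66, 94.5), (-63, 94.9), (-60, 95.0), (-57, 94.6), (-54, 94.5), (-51, 94.9), (-48, 94.3), (-45, 108.3), (-42, 108.7), (-39, 108.7), (-36, 108.7), (-33, 108.5), (-30, 108.4), (-27, 108.3), (-24, 108.0), (-21, 94.7), (-18, 94.6), (-15, 94.5), (-12, 94.4), (-9, 94.5)]
1246 ((-34.41967010498047, 1.0193204879760742), (23.72645378112793, 23.976543426513672), 89.96446990966797)
5172 ((-34.68877029418945, -0.05010986328125), (179.93505859375, 24.094913482666016), 89.87491607666016)
```

View pics/fin.png

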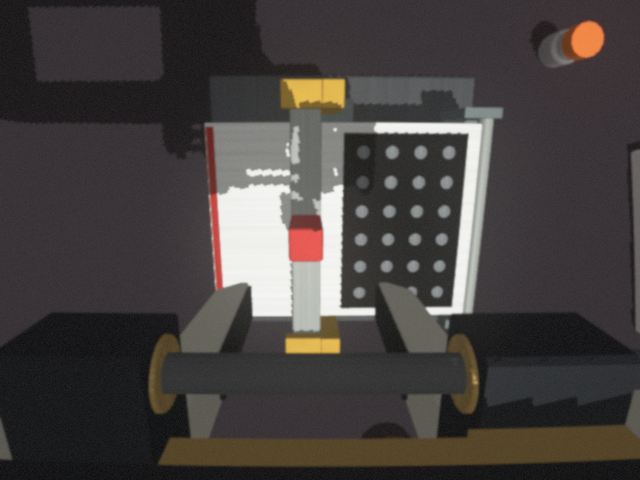

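The final view shows the bar under both yellow hooks, at (312,93) and (312,342), with its handle at (306,238). The platform is flat, the bar is home at about x -34.5, y 0.5 and square, and the gripper is clear.

```bash
python3 -c "
from cell import bot
print(bot.finish_job())"
```

```text
the job is handed in; nothing more can be done
None
```

The job is handed in: the lock bar is home under both hooks, holding the platform level on its own, and the gripper is clear. It took a second try: the bar tilted in the grip at the hook mouths on the first slide, so I set it on the bench and regripped it before sliding it home.

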